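# Press a ball bearing home with the hand lever press

### The arm

A 6-joint arm with a two-finger parallel gripper is mounted at the origin on the work surface. World frame = base frame: x ahead of the robot, y to its left, z up, the work surface at z = 0. Lengths are in m, angles in rad, forces in N, time in s.
With the tool pointing down it reaches from about 0.325 to 0.925 m from the base axis. Payload 3.1 kg.
Tool frame: the origin (TCP) lies at the very end of the fingers, on their centre line; the grasp point (between the pads) lies 19 mm behind it (tcp_to_grasp is the distance from the TCP to the grasp point, in m); z points along the fingers, y is the direction in which the jaws open and shut (so a half turn about z gives the same grasp; the last joint's range is limited). The gripper opens to 85 mm and grips with 20 to 120 N. Pads are 22 mm wide; open, the fingers measure 114 mm over their backs; the gripper's body (76 mm by 85 mm) begins 54 mm behind the grasp point. The pads swing forward as they close: fully open they stand 13 mm farther back than shut.
Start: joints at [1.155, 0.217, 1.613, -0, 1.311, -0.112], TCP at [0.187, 0.596, 0.205] pointing down, gripper open.
Joint ranges: [-2.75, 2.75], [-0.78, 2.1], [0.31, 2.55], [-1.13, 4.27], [0.13, 2.63], [-2.58, 2.58]. Speed limits (rad/s): [2.79, 2.79, 3.14, 3.14, 3.14, 3.14].

### API

Orientations are given as a 3x3 rotation matrix whose columns are the frame's x, y, z axes.
In Python, from workcell import * gives the robot as it stands.
- The arm moves only by the tool drive_tool, never from a script. Its argument "series" is text: rows parted by semicolons, each of 7 numbers parted by spaces: the shift along the tool's x, y, z in mm, then the turn, a rotation vector about the tool's x, y, z in rad, then the finger opening in mm, from 0 to 85.4. In form: tx ty tz ax ay az grip; .... A call has exactly 8 rows; each row shifts and turns the pose as measured when the row begins, along the tool's axes as they then stand; what a row does not reach is not made up. A row lasts 1/10 s, in which the tool goes at most 50 mm and 8.59 degrees, less where a joint would pass 70% of its speed; a pose out of reach is approached as far as the arm can. A call is refused whole if a number of a shift passes 50 or a number of a turn 0.15, either way. A call with a gripper value outside its range is refused whole. The fingers move at their own pace and stop on an object; "force" is the grip in N (left out, the last holds). Time passes only in rows, so rows that do not move let the fingers close, or fill a call up. It gives the time, the measured TCP pose, the force and the opening at its end, in the units of the state.
- get_state(): the state, without advancing time (a new reading comes with each control period).
- capture(name): name is "scene" or "top" or "wrist"; returns (picture, depth): 420x560x3 uint8, red, green, blue; 420x560 float32, m along the optical axis (not along the pixel's ray), 0 where there is no reading.
- camera_info(name): a dict with "mtx" (3x3 intrinsics, pixels), "T" (4x4, takes a point from camera to world coordinates). Camera axes: x right, y down, z forward; pixel columns grow to the right and rows downward; lengths in m; the calibration is good to about 2 mm. The wrist camera is an equidistant fisheye: a pixel r from the principal point sees the ray r / f radians off the axis. A picture is of the moment at which its call begins: read the wrist's pose just before it. camera_info takes no time and is no camera call; for the wrist camera it gives the pose at the moment of the call.
- close_job(): hands the job in, once; it reports no verdict.
The state is a dict: "time_s": time; "joint_positions": joint angles; "qd": joint speeds; "joint_torque": joint torques, N m; "tcp_pos": TCP position; "eef_rot": TCP orientation; "force": force on the tool from outside, world axes, zero at the start; "torque": the same for the moment, N m; "gripper_width": finger opening in m.
Only numpy, scipy, OpenCV 4.12 (cv2) and the standard library are available. Lean on these libraries where they do the work, as an engineer would, in place of code of your own. Each camera call takes 0.05 s, during which the arm holds its last target.

### The job

The bearing in the eye of the black printed bracket on the hand press is only started. Slide the bracket along the press table until its round eye is fully home in the V jaws under the ram, then swing the press lever down to its stop, hold it there for a moment so that the bearing goes in flush, and ease the lever all the way back up under control instead of letting it fly. Leave the bracket lying flat in the jaws and everything else on the bench where it is.

Things in the scene. Friction and masses are not known exactly. Their poses are not given: they have to be found in the camera images.
- press: fixed bench lever press (rack and pinion), grey casting. Origin on the bench under the ram's vertical axis; z up, open front faces its own -x. Steel table x -200 to +140, y -80 to +80 mm, flat top 30 mm above the bench. Head x -36 to +129, y -32 to +32, z 115 to 215 mm; ram top and collar reach z 280; column behind at x +75 to +130
- ram_pad (a point): centre of the lower face of the ram's round 20 mm steel pad, hanging under the head: 60 mm above the bench (30 mm above the press table) at rest; comes straight down 16.5 mm at full stroke, as the lever turns
- nest (a point): fixed point on the press table's top, on the ram axis: where the eye's centre belongs; axes as press. V jaws around it: two 12 mm high dark steel bars on the table, 60 degrees between them, 68 mm wide mouth open to the press's -x; a 40 mm round pushed home (+x) against both is centred here. The bars reach from 19 mm before to 33 mm behind this point
- lever_pivot (a point): fixed point on the lever's pivot axis (which runs along the press's y), in the plane of the lever: 26 mm behind the ram axis (+x), 83 mm to the press's -y side, 165 mm above the bench
- lever (a joint): angle of the press lever: 0 at rest (pointing forwards to the press's -x and 45 degrees up), grows as the outer end swings forwards and down, 1.10 at its solid stop (18 degrees below level). Sprung: at the grip it needs about 5 N square to the lever to leave rest, about 14 N at the stop; let go low down, it flies back up. 15 mm of ram travel per radian
- lever_grip (a point): middle of the lever's black round grip: 150 mm from the pivot, on the bar's centre line. Grip 24 mm in diameter with round ends, from 105 to 190 mm from the pivot; inside it the bar is 13 mm thick. Turns with the lever
- bracket: the work: loose black printed bracket lying flat on the press table, in front of the jaws. Origin on the underside, on the axis of the round eye (40 mm across, 14 mm high); z up; the 24 mm wide, 14 mm high arm runs from the eye along its own -x to an upright end flange 60 mm wide (y), 20 mm high, 8 mm thick (x -150 to -142 mm). Some 75 g
- bracket_eye (a point): centre of the eye's top face, 14 mm above the bracket's underside, on the eye's axis
- flange_back (a point): centre of the flange's outer face (the one to push on), 150 mm from the eye's axis, 10 mm above the underside
- bearing (a joint): how far the bearing has gone into the eye, in m: near 0 to 0.0015 at the start (it stands 6 to 4.5 mm proud), 0.006 when flush with the eye's top. A stiff press fit: it moves only under some 25 N from the ram and stays where it is
- bearing_top (a point): centre of the bearing's top face; steel ball bearing 22 mm across, 7 mm high
- spare_bearing: loose spare ball bearing, steel, 22 mm across, 7 mm high, lying flat on the press table beside the V jaws; origin centre of its underside. A bystander
- done_bracket: a finished bracket of the same shape as the work (bearing already flush), lying on the bench; same frame as bracket. A bystander
- screwdriver: screwdriver lying on the bench near the robot, about 200 mm long; a bystander
- printed_clip: C-shaped printed clip, 70 x 75 mm, 14 mm high, flat on the bench; a bystander
- wood_jar: turned wooden jar with lid, 100 mm across, 112 mm high; a bystander
- calipers: digital calipers, 240 mm long, 14 mm high, flat on the bench; a bystander
- pencil: flat carpenter's pencil, 190 mm long, 8 mm high; a bystander
- flask: dark metal drinking flask, 68 mm across, 210 mm high; a bystander

How it is judged:
On the way, in this order (a step that is already met when the one before it is completed fails the run):
1. the bracket's eye is home in the V jaws under the ram (centre within 3 mm), lying flat, bearing not yet pressed and lever still at rest (horizontal distance between bracket_eye and nest below 0.003 m and angle between bracket's own z axis and vertical below 0.06 rad and z of bracket_eye in the frame of nest below 0.018 m and value of joint bearing below 0.0025 m and value of joint lever below 0.12 rad), for 0.2 s.
2. lever held at its stop with the bearing flush (proud by under 1.5 mm) and the eye still under the ram (value of joint lever above 1.05 rad and value of joint bearing above 0.0045 m and horizontal distance between bracket_eye and nest below 0.004 m), for 0.2 s.
3. lever back up at rest (value of joint lever below 0.05 rad), for 0.2 s.
At the end, for the whole second after the job is handed in: the bearing is flush in the eye (proud by under 1.5 mm), the lever is back up at rest (within 0.05 rad), and the bracket lies flat and still on the press table with its eye within 5 mm of the ram axis (value of joint bearing above 0.0045 m and value of joint lever below 0.05 rad and horizontal distance between bracket_eye and nest below 0.005 m and angle between bracket's own z axis and vertical below 0.06 rad and z of bracket_eye in the frame of nest below 0.018 m and linear speed of bracket below 0.02 m/s); the robot touches nothing.
It fails at once if the lever flies back up (faster than 6.5 rad/s) instead of being eased (velocity of joint lever below -6.5 rad/s).
It fails at once if a bystander is moved by more than 25 mm or the flask or jar is knocked over (distance of any of spare_bearing, done_bracket, screwdriver, printed_clip, wood_jar, calipers, pencil, flask from where it was at the start of the episode above 0.025 m or angle between any of flask, wood_jar's own z axis and vertical above 0.3 rad).
It also fails if it takes over 64 s, if anything falls off the work surface, if the arm or the gripper's body presses on something with over 40 N, if the wrist force passes 120 N, or if a joint passes its speed limit or range.

## Working session

There is one attempt and no reset: what is moved stays moved. The work goes in short steps, Python scripts to look and compute and a tool call to move; the robot and the scene stay as the last step left them, time stands still between calls to the robot, and variables do not carry over. Pictures are saved under pics/ and viewed, and the job is handed in when it is done.

Besides the shell and the picture viewer there is one more tool, called after "Request:" as name(argument=value, ...), one argument or row to a line, values as JSON. drive_tool: Moves the arm, as the interface text tells. Its arguments: {"type":"object","properties":{"series":{"type":"string"},"force":{"type":"number"}},"required":["series"]}

```bash
ls; mkdir -p pics
python3 - <<'E'
from workcell import *
import cv2
print(get_state())
for n in ["scene","top","wrist"]:
    i=camera_info(n);print(n,i["mtx"].round(1).tolist(),i["T"].round(4).tolist())
    p,d=capture(n);cv2.imwrite(f"pics/{n}0.png",p[:,:,::-1]);
    import numpy as np;np.save(f"pics/{n}0.npy",d)
E
```

```text
pics
{'time_s': 0.0, 'joint_positions': array([ 1.15479088e+00,  2.17741630e-01,  1.61497117e+00,  9.84535355e-06,
        1.31130277e+00, -1.12187609e-01]), 'qd': array([ 0.00062193, -0.00095232,  0.00085176,  0.0002937 ,  0.0002273 ,
        0.00026509]), 'joint_torque': array([-7.71661307e-04, -3.96866870e+01, -3.03838778e+01, -1.99880192e-04,
        9.94388567e-03,  5.58284427e-06]), 'tcp_pos': array([0.18658122, 0.59555827, 0.20335679]), 'eef_rot': array([[-9.54200384e-01,  2.99166593e-01, -9.87828857e-04],
       [ 2.99168092e-01,  9.54197861e-01, -2.21242251e-03],
       [ 2.80701278e-04, -2.40662128e-03, -9.99997065e-01]]), 'force': array([-0.62834919,  0.22219809, -0.84087176]), 'torque': array([-0.01275424, -0.03533268,  0.01114504]), 'gripper_width': 0.08545240336487372}
scene [[414.7, 0.0, 278.2], [0.0, 414.7, 210.1], [0.0, 0.0, 1.0]] [[0.8352, 0.4402, -0.3297, 0.9093], [0.5497, -0.6506, 0.5239, -0.5851], [0.0161, -0.6188, -0.7854, 1.0214], [0.0, 0.0, 0.0, 1.0]]
top [[449.6, 0.0, 285.5], [0.0, 449.6, 206.1], [0.0, 0.0, 1.0]] [[0.0212, -0.9855, 0.1683, 0.3393], [-0.9998, -0.022, -0.0028, 0.0094], [0.0064, -0.1682, -0.9857, 1.414], [0.0, 0.0, 0.0, 1.0]]
wrist [[325.2, 0.0, 280.0], [0.0, 325.2, 211.7], [0.0, 0.0, 1.0]] [[0.2988, 0.9121, 0.2806, 0.1129], [0.9543, -0.2848, -0.0904, 0.6179], [-0.0026, 0.2948, -0.9556, 0.3722], [0.0, 0.0, 0.0, 1.0]]
```

View pics/scene0.png

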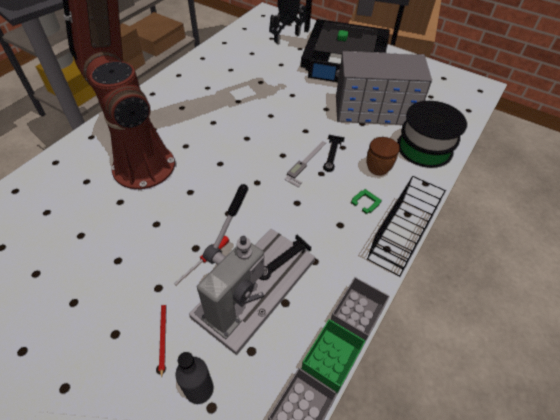

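View pics/top0.png

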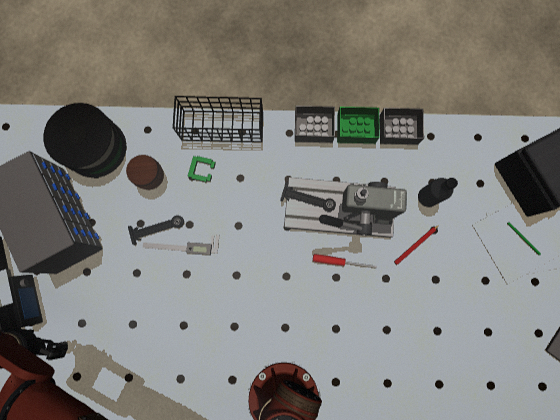

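View pics/wrist0.png

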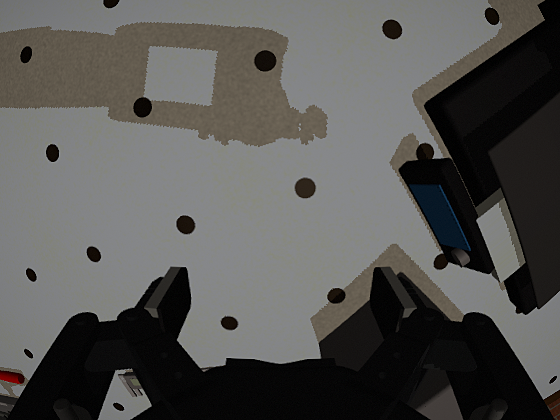

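The top view shows the press around (345,205), with its mouth open to the left (world +y) and its lever on the robot's side. The bracket's flange is at about (287,190) and its eye at (330,203). The screwdriver is at (345,260) and the done bracket at (155,230).

Run:
```python
import cv2
a=cv2.imread("pics/top0.png")[165:280,270:450];cv2.imwrite("pics/topc.png",cv2.resize(a,None,fx=4.4,fy=4.4,interpolation=cv2.INTER_CUBIC))
a=cv2.imread("pics/scene0.png")[175:350,165:325];cv2.imwrite("pics/scenec.png",cv2.resize(a,None,fx=3.4,fy=3.4,interpolation=cv2.INTER_CUBIC))
```

```text
(no output)
```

View pics/topc.png

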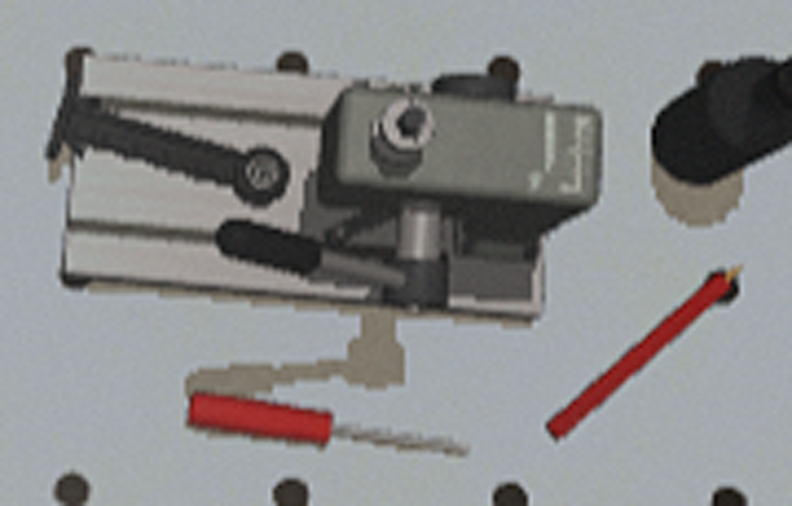

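View pics/scenec.png

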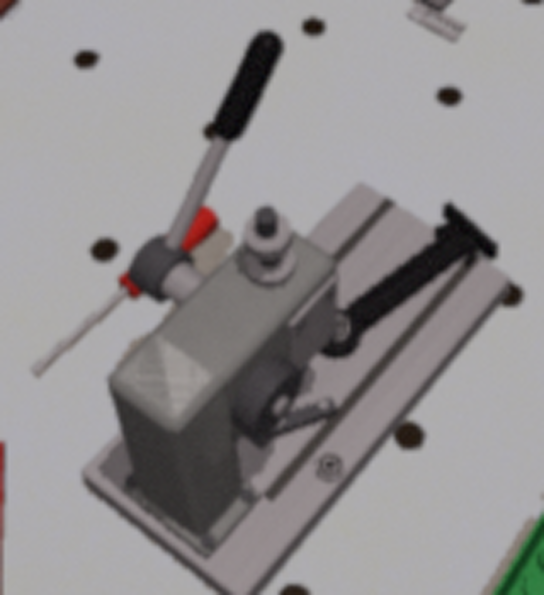

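The scene crop shows the eye with its bearing at (342,328), the flange at (470,230), the lever grip at (250,85) and the spare bearing on the far strip at (330,467). Next I'll measure the table, eye, flange and lever.

```bash
cat > h.py <<'E'
import numpy as np, cv2, os
from workcell import *
def cloud(name,d,info):
    K,T=info["mtx"],info["T"]; v,u=np.mgrid[:d.shape[0],:d.shape[1]]
    P=np.stack([(u-K[0,2])/K[0,0]*d,(v-K[1,2])/K[1,1]*d,d],-1)
    return P@T[:3,:3].T+T[:3,3]
def ray(info,uv,z):
    K,T=info["mtx"],info["T"]; uv=np.atleast_2d(np.array(uv,float))
    r=np.c_[(uv[:,0]-K[0,2])/K[0,0],(uv[:,1]-K[1,2])/K[1,1],np.ones(len(uv))]@T[:3,:3].T
    return T[:3,3]+r*((z-T[2,3])/r[:,2])[:,None]
def proj(info,P):
    K,T=info["mtx"],info["T"];c=(np.atleast_2d(P)-T[:3,3])@T[:3,:3]
    return np.c_[c[:,0]/c[:,2]*K[0,0]+K[0,2],c[:,1]/c[:,2]*K[1,1]+K[1,2]]
def tri(uvs,names=("top","scene")):
    A=np.zeros((3,3));b=np.zeros(3);R=[]
    for n,uv in zip(names,uvs):
        i=camera_info(n);T=i["T"];o=T[:3,3];p=ray(i,uv,0)[0];r=(p-o)/np.linalg.norm(p-o);M=np.eye(3)-np.outer(r,r);A+=M;b+=M@o;R.append((o,M))
    x=np.linalg.solve(A,b);return x,[np.linalg.norm(M@(x-o)) for o,M in R]
E
python3 - <<'E'
from h import *
for n in ["top","scene"]:
    i=camera_info(n);d=np.load(f"pics/{n}0.npy");P=cloud(n,d,i)
    m=(P[...,2]>.024)&(P[...,2]<.037)&(P[...,0]>.3)&(P[...,0]<.65)&(P[...,1]>-.35)&(P[...,1]<.25)&(d>0)
    k,l,s,c=cv2.connectedComponentsWithStats(m.astype(np.uint8),connectivity=8)
    j=1+np.argmax(s[1:,4]);q=P[l==j]
    print(n,s[j],"z",np.median(q[:,2]),q[:,2].std())
    r=cv2.minAreaRect((q[:,:2]*1000).astype(np.float32));print(r);print(cv2.boxPoints(r).round(1).tolist())
    for nm,lo,hi in [("grnd",-.01,.01)]:
        g=P[(abs(P[...,2])<.01)&(d>0)&(P[...,0]<.7)&(P[...,0]>.3)&(abs(P[...,1])<.3)];print("ground z",np.median(g[:,2]))
# hand-picked: crops ->full pix
tc=lambda x,y:(270+(x+.5)/4.4-.5,165+(y+.5)/4.4-.5); sc=lambda x,y:(165+(x+.5)/3.4-.5,175+(y+.5)/3.4-.5)
for nm,a,b in [("bearing",(263,172),(342,328)),("leverTip",(232,235),(268,42)),("gripinner",(310,258),(228,128)),("ramtop",(408,122),(266,215)),("corner front far",(82,52),(510,283)),("corner front near",(66,265),(362,184)),("flange end far",(80,52),(490,245)),("flange end near",(53,152),(448,212))]:
    print(nm,*[x if isinstance(x,list) else x.round(4) for x in tri([tc(*a),sc(*b)])])
E
```

```text
top [ 284  183   76   51 2014] z 0.028646837766677535 0.002656880779692478
((576.55029296875, -110.86116027832031), (232.8454132080078, 151.45704650878906), 86.63275146484375)
[[494.1000061035156, -222.60000610351562], [645.2999877929688, -231.5], [659.0, 0.8999999761581421], [507.79998779296875, 9.800000190734863]]
ground z -0.0017828351361199868
scene [ 189  248  122  105 2491] z 0.030824618271967585 0.0021013601697651976
((580.325439453125, -165.73135375976562), (344.8138427734375, 161.0801239013672), 85.66509246826172)
[[487.0, -331.6000061035156], [647.5999755859375, -343.70001220703125], [673.7000122070312, 0.10000000149011612], [513.0, 12.300000190734863]]
ground z 0.0004157494926547711
bearing [ 0.5844 -0.129   0.0459] [np.float64(0.001509831481886804), np.float64(0.0015098314818867797)]
leverTip [ 0.5008 -0.088   0.2953] [np.float64(0.001358480710815438), np.float64(0.0013584807108153387)]
gripinner [ 0.4966 -0.137   0.248 ] [np.float64(0.0009955027724702062), np.float64(0.0009955027724701123)]
ramtop [ 0.5741 -0.1927  0.2726] [np.float64(0.0007481773922336733), np.float64(0.0007481773922333935)]
corner front far [ 0.6707 -0.0027  0.0223] [np.float64(0.002228157919471242), np.float64(0.0022281579194711777)]
corner front near [0.5155 0.0062 0.0312] [np.float64(0.0010790571602923937), np.float64(0.0010790571602924551)]
flange end far [ 0.6548 -0.0045  0.0702] [np.float64(0.007822174784075), np.float64(0.007822174784074869)]
flange end near [0.5949 0.0174 0.0396] [np.float64(0.0006559913161431897), np.float64(0.0006559913161432786)]
```

```bash
cat >> h.py <<'E'
from scipy.spatial.transform import Rotation as Ro
def plan(p0,R0,p1,R1,n,grip,arc=None):
    """straight path in n rows; prints rounded tool-frame rows"""
    w=Ro.from_matrix(R0.T@R1).as_rotvec(); p=np.array(p0,float);R=np.array(R0);L=[]
    for k in range(n):
        t=p0+(np.array(p1)-p0)*(k+1)/n
        d=R.T@(t-p)*1000; a=w/n
        L.append(" ".join(f"{x:.1f}" for x in d)+" "+" ".join(f"{x:.3f}" for x in a)+f" {grip:g}")
        p=p+R@(np.round(d,1)/1000);R=R@Ro.from_rotvec(a).as_matrix()
    for i in range(0,n,8):print("; ".join(L[i:i+8]))
def down(yawx,tilt=0):
    """tool down, tool x at world angle yawx(deg); tilt(deg) about tool y"""
    c,s=np.cos(np.radians(yawx)),np.sin(np.radians(yawx))
    return np.c_[[c,s,0],[s,-c,0],[0,0,-1]]@Ro.from_rotvec([0,np.radians(tilt),0]).as_matrix()
E
python3 - <<'E'
from h import *
s=get_state();plan(s["tcp_pos"],s["eef_rot"],[.60,.06,.30],down(73.2),16,85)
i=camera_info("top")
for n in ["top","scene"]:
    i=camera_info(n);d=np.load(f"pics/{n}0.npy");P=cloud(n,d,i);im=cv2.imread(f"pics/{n}0.png")
    q=P-np.array([.578,-.1957,0]);px=np.array([-.0756,-.997]);py=np.array([.997,-.0756])
    X=q[...,:2]@px;Y=q[...,:2]@py;Z=P[...,2]
    m=(X>-.25)&(X<-.04)&(abs(Y)<.085)&(Z>.037)&(Z<.056)&(d>0)&(im.max(2)<90)
    pts=np.c_[X[m],Y[m],Z[m]]*1000;print(n,len(pts),pts.min(0),pts.max(0))
    arm=pts[(pts[:,0]>-185)&(pts[:,0]<-105)&(pts[:,2]<49)]
    v=cv2.fitLine(arm[:,:2].astype(np.float32),cv2.DIST_HUBER,0,.01,.01).ravel();print("armline",v,np.median(arm[:,2]), "yaw",np.degrees(np.arctan2(v[1],v[0])))
E
```

```text
-34.7 -24.2 -6.0 -0.000 0.000 0.098 85; -36.8 -20.8 -6.0 -0.000 0.000 0.098 85; -38.7 -17.0 -6.0 -0.000 0.000 0.098 85; -40.2 -13.2 -6.0 -0.000 0.000 0.098 85; -41.3 -9.3 -6.0 -0.000 0.000 0.098 85; -42.0 -5.1 -6.0 -0.000 0.000 0.098 85; -42.3 -1.1 -6.0 -0.000 0.000 0.098 85; -42.2 3.1 -6.0 -0.000 0.000 0.098 85
-41.6 7.1 -6.0 -0.000 0.000 0.098 85; -40.8 11.2 -6.0 -0.000 0.000 0.098 85; -39.5 15.1 -6.1 -0.000 0.000 0.098 85; -37.9 18.9 -6.0 -0.000 0.000 0.098 85; -35.8 22.4 -6.0 -0.000 0.000 0.098 85; -33.5 25.9 -6.0 -0.000 0.000 0.098 85; -30.8 29.0 -6.0 -0.000 0.000 0.098 85; -27.8 31.8 -6.1 -0.000 0.000 0.098 85
top 423 [-216.70064311  -45.73527781   37.00268707] [-47.97314912  54.33680463  53.31676184]
armline [   0.9652151    -0.26145706 -147.86282      14.553752  ] 41.14141187900433 yaw -15.156535
scene 545 [-214.63168132   -8.30362998   37.03654845] [-46.2447126   57.7808934   55.41543687]
armline [   0.97509676   -0.22177996 -144.1905       14.814762  ] 42.27894445559222 yaw -12.813599
```

Request:
drive_tool(
  series="-35 -24 -8 0 0 0.098 85; -37 -21 -8 0 0 0.098 85; -39 -17 -8 0 0 0.098 85; -40 -13 -8 0 0 0.098 85; -41 -9 -8 0 0 0.098 85; -42 -5 -8 0 0 0.098 85; -42 -1 -8 0 0 0.098 85; -42 3 -8 0 0 0.098 85",
)

```text
time_s: 0.95
tcp_pos: [0.3919, 0.3186, 0.2644]
eef_rot: [[-0.446, 0.895, -0.006], [0.895, 0.446, -0.007], [-0.004, -0.009, -1.0]]
force: [1.0, 0.2, -0.6]
gripper_width: 0.0852
```

Request:
drive_tool(
  series="-42 7 -6 0 0 0.098 85; -41 11 -6 0 0 0.098 85; -40 15 -6 0 0 0.098 85; -38 19 -6 0 0 0.098 85; -36 22 -6 0 0 0.098 85; -33 26 -6 0 0 0.098 85; -31 29 -6 0 0 0.098 85; -28 32 -6 0 0 0.098 85",
)

```text
time_s: 1.75
tcp_pos: [0.5921, 0.0284, 0.3133]
eef_rot: [[0.348, 0.937, -0.007], [0.937, -0.348, -0.006], [-0.008, -0.005, -1.0]]
force: [0.8, 0.6, -0.5]
gripper_width: 0.0849
```

Run:
```python
from h import *
s=get_state();print(s["time_s"],s["tcp_pos"],s["eef_rot"].round(3).tolist(),s["joint_positions"].round(3))
i=camera_info("wrist");p,d=capture("wrist");cv2.imwrite("pics/wrist1.png",p[:,:,::-1]);np.savez("pics/wrist1.npz",d=d,T=i["T"],mtx=i["mtx"])
p,d=capture("scene");cv2.imwrite("pics/scene1.png",p[:,:,::-1])
```

```text
1.75 [0.59211113 0.02841383 0.31327853] [[0.348, 0.937, -0.007], [0.937, -0.348, -0.006], [-0.008, -0.005, -1.0]] [-0.067  0.087  1.558 -0.006  1.503  0.289]
```

View pics/wrist1.png

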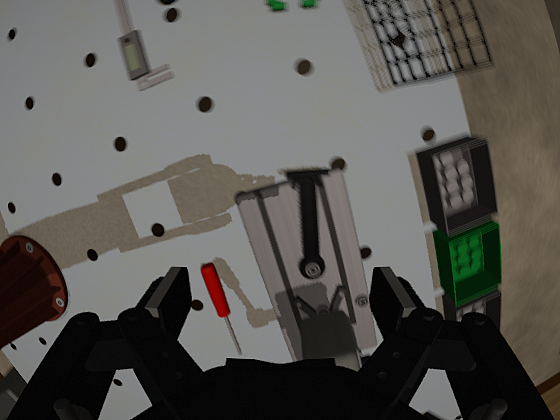

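View pics/scene1.png

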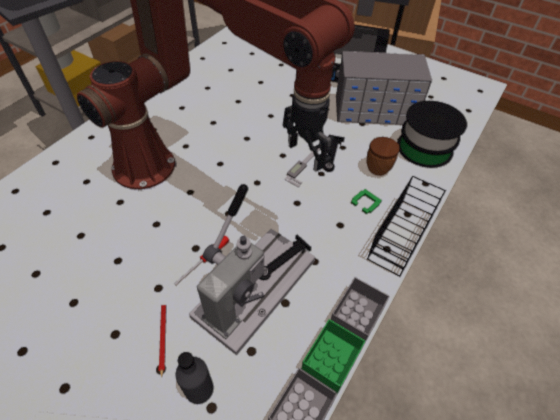

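Run:
```python
from h import *
i=camera_info("scene");
for z in [0,.1,.2,.25,.3,.35]:print(z,proj(i,[.592,.028,.313+z]).round(0))
```

```text
0 [[304. 168.]]
0.1 [[307. 136.]]
0.2 [[310.  98.]]
0.25 [[312.  76.]]
0.3 [[315.  51.]]
0.35 [[317.  24.]]
```

```bash
cat >> h.py <<'E'
def wray(info,uv,z):
    K,T=info["mtx"],info["T"];uv=np.atleast_2d(np.array(uv,float))
    a=np.c_[(uv[:,0]-K[0,2])/K[0,0],(uv[:,1]-K[1,2])/K[1,1]];th=np.linalg.norm(a,axis=1)
    r=np.c_[a/th[:,None]*np.sin(th)[:,None],np.cos(th)]@T[:3,:3].T
    return T[:3,3]+r*((z-T[2,3])/r[:,2])[:,None]
O=np.array([.578,-.1957]);PX=np.array([-.0756,-.997]);PY=np.array([.997,-.0756])
def press(p):
    q=np.atleast_2d(p)[:,:2]-O;return np.c_[q@PX,q@PY]*1000
E
python3 - <<'E'
import cv2
a=cv2.imread("pics/wrist1.png")[150:370,210:400];cv2.imwrite("pics/w1c.png",cv2.resize(a,None,fx=2.7,fy=2.7,interpolation=cv2.INTER_CUBIC))
E
```

```text
(no output)
```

View pics/w1c.png

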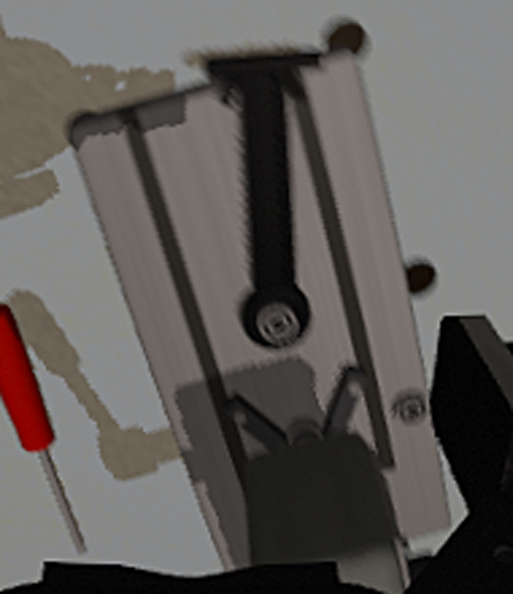

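This wrist view shows the bearing at crop (278,322), the V jaws at (240,405) and (350,380), and the flange at the top (265,70). It is slightly motion-blurred, so I'll retake it now the arm is still.

Run:
```python
from h import *
s=get_state();print(s["time_s"],s["tcp_pos"],s["qd"].round(3))
i=camera_info("wrist");p,d=capture("wrist");cv2.imwrite("pics/wrist2.png",p[:,:,::-1]);np.savez("pics/wrist2.npz",d=d,T=i["T"],mtx=i["mtx"])
a=p[150:370,210:400,::-1];cv2.imwrite("pics/w2c.png",cv2.resize(a,None,fx=2.7,fy=2.7,interpolation=cv2.INTER_CUBIC))
```

```text
1.85 [0.59400072 0.02517949 0.31353762] [ 0.063 -0.033  0.055  0.066  0.039 -0.024]
```

View pics/w2c.png

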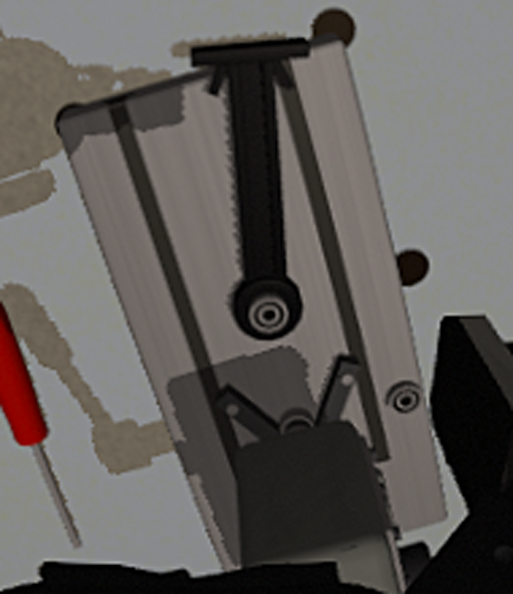

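Run:
```python
from h import *
z=np.load("pics/wrist2.npz");i={"mtx":z["mtx"],"T":z["T"]};d=z["d"]
f=lambda x,y:(210+(x+.5)/2.7-.5,150+(y+.5)/2.7-.5)
for n,c,h in [("bearing",(268,314),.050),("eye centre?",(266,308),.044),("FLcorner",(62,124),.03),("FRcorner",(345,40),.03),("L edge low",(222,568),.03),("R edge low",(445,515),.03),("L mid",(140,345),.03),("R mid",(395,280),.03),("jawL hole",(233,410),.042),("jawR hole",(347,379),.042),("jawLtip",(222,390),.042),("jawRtip",(345,358),.042),("spare",(405,400),.037),("flangeL",(193,55),.05),("flangeR",(309,50),.05),("armL",(236,120),.044),("armR",(278,120),.044),("armL2",(244,260),.044),("armR2",(285,260),.044)]:
    p=wray(i,f(*c),h)[0];print(n,p.round(4),press(p).round(1)[0])
```

```text
bearing [ 0.5806 -0.1273  0.05  ] [-68.4  -2.6]
eye centre? [ 0.5802 -0.1264  0.044 ] [-69.3  -3.1]
FLcorner [0.512  0.0083 0.03  ] [-198.4  -81.2]
FRcorner [ 0.6685 -0.0013  0.03  ] [-200.7   75.5]
L edge low [ 0.4867 -0.3181  0.03  ] [128.9 -81.7]
R edge low [ 0.6434 -0.3324  0.03  ] [131.4  75.5]
L mid [ 0.5019 -0.1309  0.03  ] [-58.9 -80.8]
R mid [ 0.6546 -0.1439  0.03  ] [-57.5  72.5]
jawL hole [ 0.54   -0.1857  0.042 ] [ -7.1 -38.6]
jawR hole [ 0.6098 -0.1898  0.042 ] [-8.3 31.3]
jawLtip [ 0.5387 -0.1699  0.042 ] [-22.7 -41.2]
jawRtip [ 0.6127 -0.1754  0.042 ] [-22.8  33.1]
spare [ 0.6392 -0.2218  0.037 ] [21.4 62.9]
flangeL [0.592 0.022 0.05 ] [-218.1   -2.5]
flangeR [0.6474 0.0044 0.05  ] [-204.7   54.1]
armL [ 0.6005 -0.0187  0.044 ] [-178.2    9.1]
armR [ 0.6209 -0.0262  0.044 ] [-172.2   30. ]
armL2 [ 0.5783 -0.0943  0.044 ] [-101.2   -7.4]
armR2 [ 0.5993 -0.1022  0.044 ] [-94.8  14.2]
```

Run:
```python
from h import *
s=get_state();R=down(73.9,-20);print(R.round(3))
g=np.array([.613,-.020,.035]);pre=g-R[:,2]*.10
print(pre)
plan(s["tcp_pos"],s["eef_rot"],pre,R,8,85)
```

```text
[[ 0.261  0.961 -0.095]
 [ 0.903 -0.277 -0.329]
 [-0.342  0.    -0.94 ]]
[0.62248472 0.01286058 0.12896926]
-0.2 4.3 23.0 -0.002 -0.043 -0.009 85; 0.7 4.2 23.0 -0.002 -0.043 -0.009 85; 1.6 4.2 22.9 -0.002 -0.043 -0.009 85; 2.6 4.1 22.9 -0.002 -0.043 -0.009 85; 3.5 4.2 22.7 -0.002 -0.043 -0.009 85; 4.4 4.1 22.6 -0.002 -0.043 -0.009 85; 5.4 4.1 22.4 -0.002 -0.043 -0.009 85; 6.3 4.1 22.2 -0.002 -0.043 -0.009 85
```

Request:
drive_tool(
  series="0 4 23 -0.002 -0.043 -0.009 85; 1 4 23 -0.002 -0.043 -0.009 85; 2 4 23 -0.002 -0.043 -0.009 85; 3 4 23 -0.002 -0.043 -0.009 85; 3 4 23 -0.002 -0.043 -0.009 85; 4 4 23 -0.002 -0.043 -0.009 85; 5 4 22 -0.002 -0.043 -0.009 85; 6 4 22 -0.002 -0.043 -0.009 85",
)

```text
time_s: 2.7
tcp_pos: [0.6189, 0.0197, 0.1266]
eef_rot: [[0.247, 0.965, -0.092], [0.903, -0.264, -0.34], [-0.352, 0.001, -0.936]]
force: [0.2, -0.0, -1.1]
gripper_width: 0.0853
```

Run:
```python
from h import *
s=get_state();R=down(73.9,-20);print(s["tcp_pos"],s["qd"].round(3),s["joint_positions"].round(2))
g=np.array([.613,-.020,.037])
plan(s["tcp_pos"],s["eef_rot"],g,R,7,85)
i=camera_info("wrist");p,d=capture("wrist");cv2.imwrite("pics/wrist3.png",p[:,:,::-1]);np.savez("pics/wrist3.npz",d=d,T=i["T"],mtx=i["mtx"])
```

```text
[0.61887021 0.01967947 0.1266347 ] [ 0.187  0.469 -0.037 -0.428 -0.171  0.296] [ 0.09  0.39  1.59 -0.35  1.31  0.48]
-0.8 0.7 14.0 0.001 0.002 0.002 85; -0.9 0.7 14.0 0.001 0.002 0.002 85; -0.8 0.7 14.0 0.001 0.002 0.002 85; -0.9 0.7 13.9 0.001 0.002 0.002 85; -0.9 0.7 14.0 0.001 0.002 0.002 85; -0.9 0.8 14.0 0.001 0.002 0.002 85; -0.9 0.7 14.0 0.001 0.002 0.002 85
```

View pics/wrist3.png

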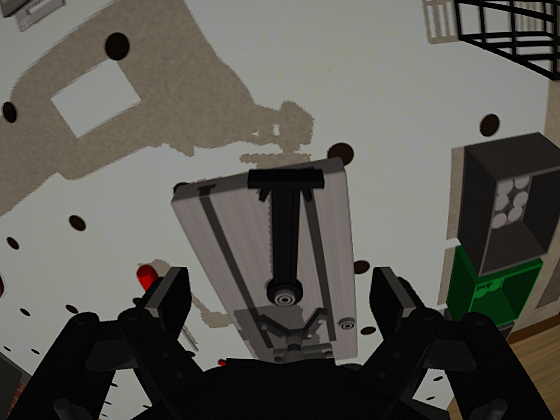

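The arm midline is at column 285 and the fingers are symmetric about 280, so I'll descend.

Request:
drive_tool(
  series="-1 1 14 0 0.002 0.002 85; -1 1 14 0 0.002 0.002 85; -1 1 14 0 0.002 0.002 85; -1 1 14 0 0.002 0.002 85; -1 1 14 0 0.002 0.002 85; -1 1 8 0 0.002 0.002 85; 0 0 4 0 0 0 85; 0 0 0 0 0 0 85",
)

```text
time_s: 3.55
tcp_pos: [0.6102, -0.0161, 0.0415]
eef_rot: [[0.257, 0.962, -0.096], [0.905, -0.274, -0.326], [-0.34, -0.004, -0.941]]
force: [-0.0, -0.4, -0.8]
gripper_width: 0.0848
```

Run:
```python
from h import *
s=get_state();R=down(73.9,-20);print(s["tcp_pos"],s["qd"].round(3),s["joint_positions"].round(2))
g=np.array([.613,-.020,.036])
print(R.T@(g-s["tcp_pos"])*1000,Ro.from_matrix(s["eef_rot"].T@R).as_rotvec())
i=camera_info("wrist");p,d=capture("wrist");cv2.imwrite("pics/wrist4.png",p[:,:,::-1])
p,d=capture("scene");cv2.imwrite("pics/scene4.png",p[100:360,140:400,::-1].repeat(2,0).repeat(2,1))
```

```text
[ 0.61021629 -0.01609331  0.04150728] [-0.007 -0.002 -0.006 -0.001 -0.004 -0.   ] [ 0.03  0.47  1.66 -0.36  1.15  0.48]
[-0.91809231  3.75791184  6.19488285] [-0.00228423 -0.00258867  0.00427763]
```

View pics/wrist4.png

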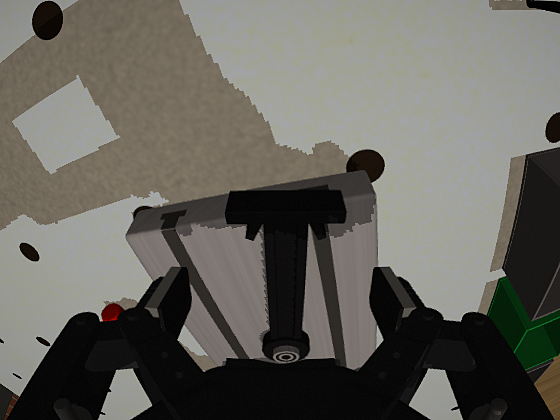

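View pics/scene4.png

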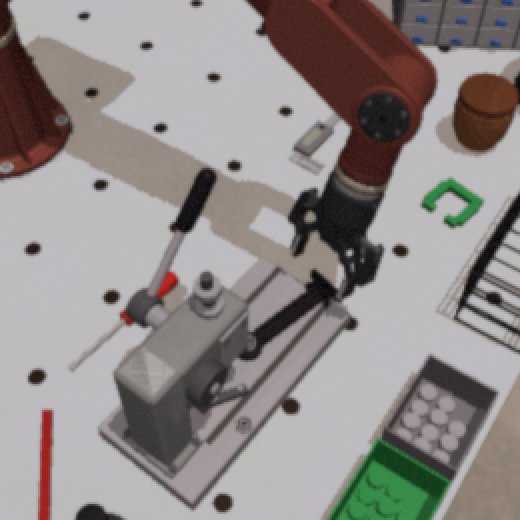

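The fingers straddle the arm (midline at column 285 against 280), and the wrist is clear of the lever. I'll go down 6 mm and close lightly.

Request:
drive_tool(
  series="0 2 4 0 0 0 85; 0 0 2 0 0 0 60; 0 0 0 0 0 0 40; 0 0 0 0 0 0 20; 0 0 0 0 0 0 20; 0 0 0 0 0 0 20; 0 0 0 0 0 0 20; 0 0 0 0 0 0 20",
  force=25,
)

```text
time_s: 4.45
tcp_pos: [0.6148, -0.0172, 0.0386]
eef_rot: [[0.257, 0.962, -0.09], [0.906, -0.272, -0.326], [-0.338, 0.002, -0.941]]
force: [-0.1, 0.6, -0.6]
gripper_width: 0.0198
```

Run:
```python
from h import *
s=get_state();print(s["tcp_pos"],s["force"],s["gripper_width"],s["qd"].round(3))
i=camera_info("wrist");p,d=capture("wrist");cv2.imwrite("pics/wrist5.png",p[:,:,::-1])
yaw=np.degrees(np.arctan2(s["eef_rot"][1,0],s["eef_rot"][0,0]));print(yaw)
```

```text
[ 0.61480705 -0.01718796  0.03863688] [-0.13538363  0.62248318 -0.63160576] 0.01983227839024357 [-0.001  0.001  0.002 -0.001 -0.001 -0.   ]
74.17240460381483
```

View pics/wrist5.png

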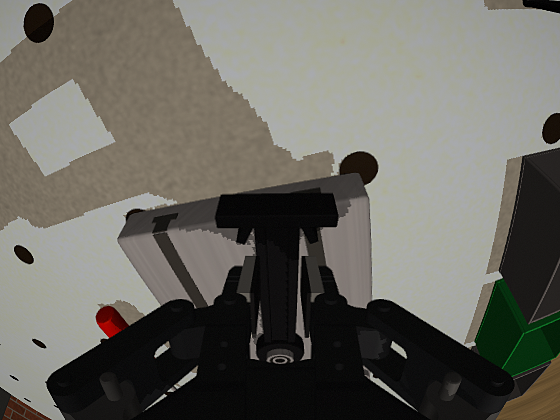

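The gripper reached 20 mm without contact, so the pads are passing above the arm. I'll open, go about 7 mm lower and close again.

Request:
drive_tool(
  series="0 0 0 0 0 0 45; 0 0 0 0 0 0 45; 0 0 0 0 0 0 45; 0 0 4 0 0 0 45; 0 0 4 0 0 0 45; 0 0 0 0 0 0 18; 0 0 0 0 0 0 18; 0 0 0 0 0 0 18",
  force=25,
)

```text
time_s: 5.3
tcp_pos: [0.6136, -0.0202, 0.03]
eef_rot: [[0.257, 0.962, -0.091], [0.905, -0.272, -0.326], [-0.338, 0.001, -0.941]]
force: [0.4, -0.3, 0.8]
gripper_width: 0.0179
```

Run:
```python
from h import *
s=get_state();print(s["tcp_pos"],s["force"],s["gripper_width"],s["qd"].round(3))
i=camera_info("wrist");p,d=capture("wrist");cv2.imwrite("pics/wrist6.png",p[:,:,::-1])
yaw=np.degrees(np.arctan2(s["eef_rot"][1,0],s["eef_rot"][0,0]));print(yaw)
```

```text
[ 0.61357106 -0.02018626  0.02997381] [ 0.4424401  -0.25483287  0.76940279] 0.017916444729492196 [-0.001  0.002 -0.001 -0.001 -0.002 -0.001]
74.17916659831252
```

View pics/wrist6.png

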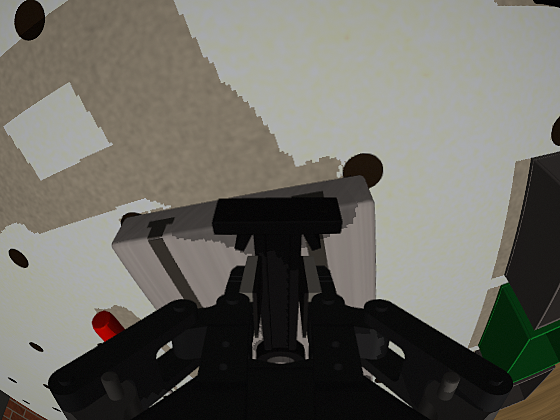

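Run:
```python
from h import *
a=cv2.imread("pics/wrist6.png")[180:380,190:370];a=cv2.convertScaleAbs(a,alpha=2.2,beta=20);cv2.imwrite("pics/w6c.png",cv2.resize(a,None,fx=4,fy=3,interpolation=cv2.INTER_CUBIC))
p,d=capture("scene");a=cv2.convertScaleAbs(p[190:270,270:360,::-1],alpha=1.6,beta=10);cv2.imwrite("pics/scene6.png",cv2.resize(a,None,fx=7,fy=7,interpolation=cv2.INTER_CUBIC))
```

View pics/w6c.png

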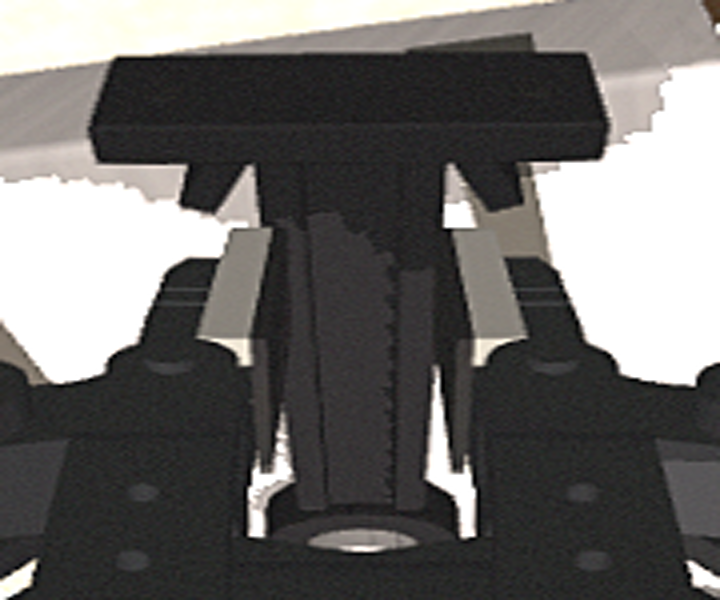

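View pics/scene6.png

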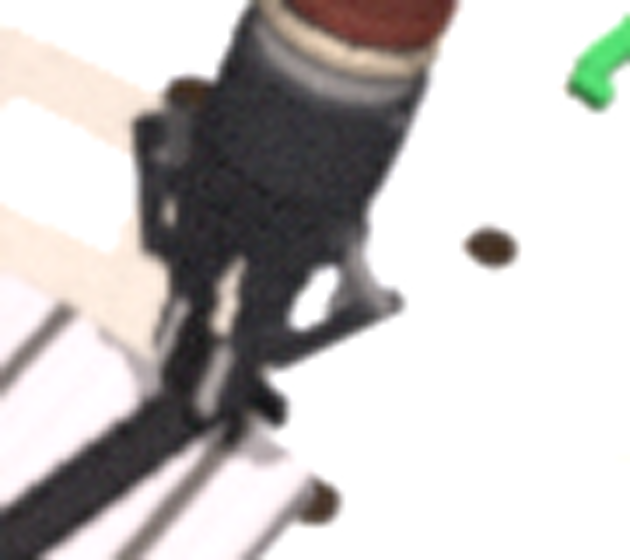

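Request:
drive_tool(
  series="0 0 0 0 0 0 8; 0 0 0 0 0 0 8; 0 0 0 0 0 0 8; 0 0 0 0 0 0 8; 0 0 0 0 0 0 8; 0 0 0 0 0 0 8; 0 0 0 0 0 0 8; 0 0 0 0 0 0 8",
  force=25,
)

```text
time_s: 6.2
tcp_pos: [0.6142, -0.02, 0.0306]
eef_rot: [[0.257, 0.962, -0.089], [0.906, -0.272, -0.326], [-0.338, 0.003, -0.941]]
force: [1.0, 0.3, -0.1]
gripper_width: 0.0079
```

Run:
```python
from h import *
s=get_state();print(s["tcp_pos"],s["force"],s["gripper_width"])
p,d=capture("wrist");a=cv2.convertScaleAbs(p[180:380,190:370,::-1],alpha=2.2,beta=20);cv2.imwrite("pics/w7c.png",cv2.resize(a,None,fx=4,fy=3,interpolation=cv2.INTER_CUBIC))
```

```text
[ 0.61417436 -0.02002643  0.03064319] [ 0.97262767  0.25943449 -0.14113203] 0.007927160930666637
```

View pics/w7c.png

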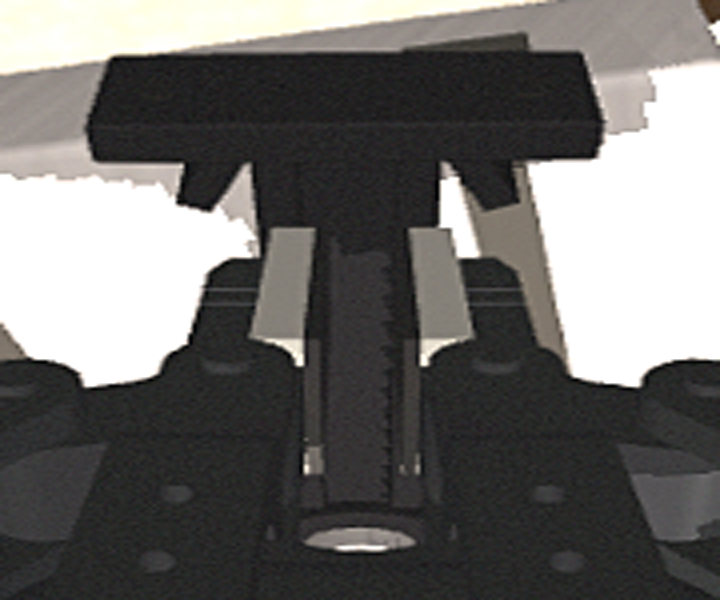

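Run:
```python
from h import *
s=get_state();i=camera_info("wrist");p,d=capture("wrist");K,T=i["mtx"],i["T"]
v,u=np.mgrid[:420,:560];a=(u-K[0,2])/K[0,0];b=(v-K[1,2])/K[1,1];th=np.hypot(a,b)+1e-9
dirc=np.stack([a/th*np.tan(th),b/th*np.tan(th),np.ones_like(a)],-1);P=(dirc*d[...,None])@T[:3,:3].T+T[:3,3]
np.save("pics/P7.npy",P)
Q=(P-s["tcp_pos"])@s["eef_rot"]
f=lambda x,y:(int(190+x/4),int(180+y/3))
for n,c in [("padL top",(290,235)),("padL bot",(275,330)),("padR",(435,235)),("padRbot",(445,330)),("armtop",(360,280)),("arm450",(360,450)),("arm by flange",(350,200)),("flange face",(300,90)),("table",(220,215)),("table R",(560,215)),("bearing",(360,540)),("fingertip bits",(312,460)),("between",(320,290))]:
    u,v=f(*c);print(n,(u,v),P[v,u].round(4),"tool",(Q[v,u]*1000).round(1))
```

```text
padL top (262, 258) [0.6098 0.0015 0.0568] tool [  9.5 -10.  -31.2]
padL bot (258, 290) [0.6124 0.0111 0.0842] tool [  9.6 -10.  -60.3]
padR (298, 258) [ 0.6261 -0.0021  0.0578] tool [ 10.1   6.7 -32.4]
padRbot (301, 290) [0.6285 0.0079 0.0853] tool [ 10.5   6.4 -61.8]
armtop (280, 273) [ 0.6098 -0.0297  0.039 ] tool [-12.7  -1.6  -4.3]
arm450 (280, 330) [ 0.5934 -0.0875  0.0394] tool [-69.4  -1.6  15.6]
arm by flange (277, 246) [ 0.6142 -0.0081  0.04  ] tool [  7.6  -3.2 -12.7]
flange face (265, 210) [0.6157 0.0172 0.0419] tool [ 30.3  -8.6 -22.9]
table (245, 251) [ 0.5922 -0.0174  0.0283] tool [ -2.5 -21.9   3.3]
table R (330, 251) [ 0.6398 -0.0293  0.03  ] tool [-1.6 27.1  1.3]
bearing (280, 360) [ 0.5845 -0.1191  0.0469] tool [-102.8   -1.6   19.6]
fingertip bits (268, 333) [ 0.6115 -0.0053  0.0938] tool [ -8.7  -6.4 -64.1]
between (270, 276) [0.6157 0.0067 0.0739] tool [  9.9  -5.7 -49.5]
```

Run:
```python
from h import *
s=get_state();P=np.load("pics/P7.npy");Q=((P-s["tcp_pos"])@s["eef_rot"]*1000)
for v in range(236,300,4):
    print(v,[tuple(Q[v,u].round(0).astype(int)) for u in range(256,306,6)])
```

```text
236 [(np.int64(16), np.int64(-13), np.int64(-20)), (np.int64(16), np.int64(-10), np.int64(-20)), (np.int64(14), np.int64(-8), np.int64(-14)), (np.int64(14), np.int64(-5), np.int64(-14)), (np.int64(14), np.int64(-2), np.int64(-15)), (np.int64(14), np.int64(1), np.int64(-14)), (np.int64(16), np.int64(4), np.int64(-19)), (np.int64(16), np.int64(7), np.int64(-19)), (np.int64(15), np.int64(10), np.int64(-17))]
240 [(np.int64(14), np.int64(-14), np.int64(-19)), (np.int64(13), np.int64(-11), np.int64(-18)), (np.int64(12), np.int64(-8), np.int64(-14)), (np.int64(11), np.int64(-5), np.int64(-13)), (np.int64(11), np.int64(-2), np.int64(-13)), (np.int64(11), np.int64(2), np.int64(-13)), (np.int64(13), np.int64(4), np.int64(-19)), (np.int64(13), np.int64(7), np.int64(-18)), (np.int64(6), np.int64(12), np.int64(-1))]
244 [(np.int64(11), np.int64(-14), np.int64(-18)), (np.int64(11), np.int64(-11), np.int64(-18)), (np.int64(9), np.int64(-8), np.int64(-13)), (np.int64(9), np.int64(-5), np.int64(-13)), (np.int64(9), np.int64(-2), np.int64(-13)), (np.int64(8), np.int64(2), np.int64(-12)), (np.int64(12
[... 4662 characters left out ...]
64(10), np.int64(-6), np.int64(-62)), (np.int64(-29), np.int64(-5), np.int64(2)), (np.int64(-29), np.int64(-2), np.int64(1)), (np.int64(-29), np.int64(2), np.int64(2)), (np.int64(10), np.int64(3), np.int64(-63)), (np.int64(10), np.int64(5), np.int64(-63)), (np.int64(10), np.int64(7), np.int64(-63))]
296 [(np.int64(11), np.int64(-10), np.int64(-67)), (np.int64(9), np.int64(-8), np.int64(-63)), (np.int64(9), np.int64(-6), np.int64(-63)), (np.int64(-32), np.int64(-5), np.int64(2)), (np.int64(-32), np.int64(-2), np.int64(2)), (np.int64(-33), np.int64(2), np.int64(3)), (np.int64(9), np.int64(3), np.int64(-63)), (np.int64(8), np.int64(5), np.int64(-63)), (np.int64(11), np.int64(7), np.int64(-68))]
```

Run:
```python
from h import *
s=get_state();i=camera_info("scene");print(s["tcp_pos"])
for z in [0,-19,-30,-60,-100]:
    q=s["tcp_pos"]+s["eef_rot"][:,2]*z/1000;uv=proj(i,q)[0];print(z,q.round(3),uv.round(1),((uv-[270,190])*7).round(0))
p,d=capture("scene");P=cloud("scene",d,i)
cv2.imwrite("pics/s8.png",cv2.resize(cv2.convertScaleAbs(p[180:280,260:370,::-1],alpha=1.3,beta=30),None,fx=6,fy=6,interpolation=cv2.INTER_CUBIC))
Q=((P-s["tcp_pos"])@s["eef_rot"]*1000)
for v in range(226,258,3): print(v,[f"{Q[v,u,2]:.0f}/{P[v,u,2]*1000:.0f}" for u in range(288,316,2)])
```

```text
[ 0.61414238 -0.02003088  0.03063047]
0 [ 0.614 -0.02   0.031] [295.3 251. ] [177. 427.]
-19 [ 0.616 -0.014  0.049] [297.3 246.2] [191. 394.]
-30 [ 0.617 -0.01   0.059] [298.5 243.5] [199. 374.]
-60 [ 0.62  -0.     0.087] [301.7 235.7] [222. 320.]
-100 [0.623 0.013 0.125] [306.2 225. ] [254. 245.]
226 ['8/1', '9/-2', '-78/110', '-80/110', '-82/111', '-92/123', '-98/129', '-94/121', '-103/131', '-115/146', '-121/152', '-118/146', '-121/148', '-128/156']
229 ['9/3', '10/-1', '10/-1', '8/-2', '-80/111', '-83/114', '-87/117', '-76/101', '-100/130', '-104/135', '-109/139', '-111/140', '-113/141', '-116/143']
232 ['14/0', '11/3', '11/0', '7/3', '-69/100', '-73/104', '-70/98', '-68/94', '-775/1021', '-98/130', '-94/122', '-87/112', '-2/-3', '-5/-1']
235 ['17/-1', '16/-1', '13/1', '9/4', '-60/91', '-61/91', '-61/89', '-77/108', '-81/112', '-86/117', '-79/106', '-80/105', '2/-5', '-88/112']
238 ['17/3', '17/0', '14/3', '-44/76', '-53/85', '-52/82', '-63/95', '-72/105', '-73/105', '-74/104', '-85/116', '-88/118', '-92/121', '-95/125']
241 ['0/28', '-1/28', '20/-2', '-37/70', '-40/71', '-38/67', '-56/88', '-56/87', '-60/90', '-56/83', '-75/106', '-80/111', '6/-3', '1/1']
244 ['0/30', '-2/31', '-1/28', '-31/65', '-27/58', '-39/71', '-42/74', '-48/79', '-46/75', '-30/52', '-30/50', '6/1', '6/-1', '4/-0']
247 ['4/28', '2/29', '-11/43', '-11/42', '-9/37', '-35/70', '-36/69', '-15/40', '-21/46', '-19/41', '-30/54', '-30/51', '7/2', '4/3']
250 ['-7/45', '-7/43', '-4/38', '-7/40', '-10/42', '-12/42', '-13/42', '-9/35', '-17/44', '13/3', '-14/36', '-18/39', '10/1', '11/-2']
253 ['-2/42', '-1/39', '-0/36', '-7/43', '-6/40', '-4/35', '-2/31', '-4/31', '-6/32', '-5/29', '-7/30', '16/-1', '14/-1', '9/4']
256 ['0/42', '-3/44', '-1/40', '3/33', '8/24', '2/30', '4/27', '-0/30', '-1/29', '-4/31', '-3/28', '-6/30', '-10/33', '-9/30']
```

View pics/s8.png

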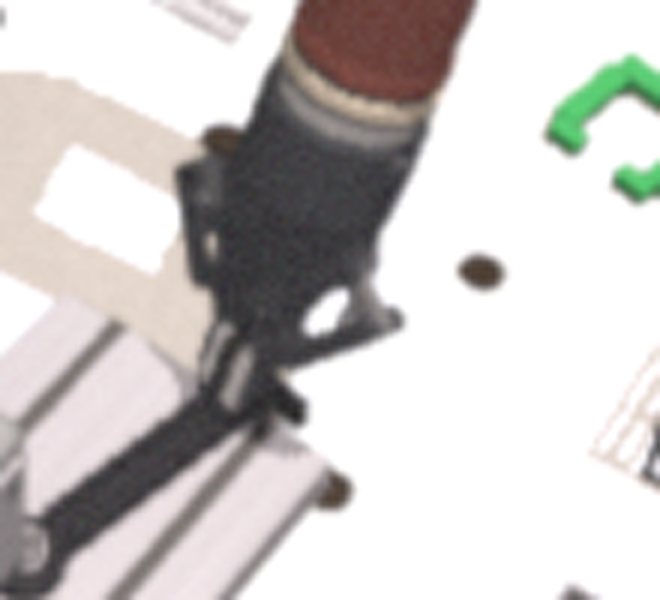

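Both the wrist depth and the scene view put the real fingertips about 28 mm short of the reported TCP. I'll open and go about 20 mm further along the tool axis, watching the force.

Request:
drive_tool(
  series="0 0 0 0 0 0 45; 0 0 0 0 0 0 45; 0 0 0 0 0 0 45; 0 0 6 0 0 0 45; 0 0 6 0 0 0 45; 0 0 6 0 0 0 45; 0 0 4 0 0 0 45; 0 0 0 0 0 0 45",
  force=25,
)

```text
time_s: 7.15
tcp_pos: [0.6114, -0.028, 0.0074]
eef_rot: [[0.257, 0.962, -0.091], [0.906, -0.272, -0.326], [-0.338, 0.002, -0.941]]
force: [-0.4, -0.2, -0.2]
gripper_width: 0.0452
```

Request:
drive_tool(
  series="0 0 0 0 0 0 16; 0 0 0 0 0 0 16; 0 0 0 0 0 0 16; 0 0 0 0 0 0 16; 0 0 0 0 0 0 16; 0 0 0 0 0 0 16; 0 0 0 0 0 0 16; 0 0 0 0 0 0 16",
)

```text
time_s: 7.95
tcp_pos: [0.6118, -0.0279, 0.0078]
eef_rot: [[0.257, 0.962, -0.09], [0.906, -0.272, -0.326], [-0.338, 0.002, -0.941]]
force: [0.2, -0.1, 0.3]
gripper_width: 0.023
```

```bash
cat >> h.py <<'E'
def wcloud(i,d):
    K,T=i["mtx"],i["T"]
    v,u=np.mgrid[:420,:560];a=(u-K[0,2])/K[0,0];b=(v-K[1,2])/K[1,1];th=np.hypot(a,b)+1e-9
    dirc=np.stack([a/th*np.tan(th),b/th*np.tan(th),np.ones_like(a)],-1);return (dirc*d[...,None])@T[:3,:3].T+T[:3,3]
E
python3 - <<'E'
from h import *
s=get_state();i=camera_info("wrist");p,d=capture("wrist");P=wcloud(i,d)
print(s["tcp_pos"],s["force"],s["gripper_width"])
a=cv2.convertScaleAbs(p[180:380,190:370,::-1],alpha=2.2,beta=20);cv2.imwrite("pics/w9c.png",cv2.resize(a,None,fx=4,fy=3,interpolation=cv2.INTER_CUBIC))
E
```

```text
[ 0.61182298 -0.02794039  0.00784725] [ 0.16492234 -0.0585045   0.31494795] 0.022965255093614134
```

View pics/w9c.png

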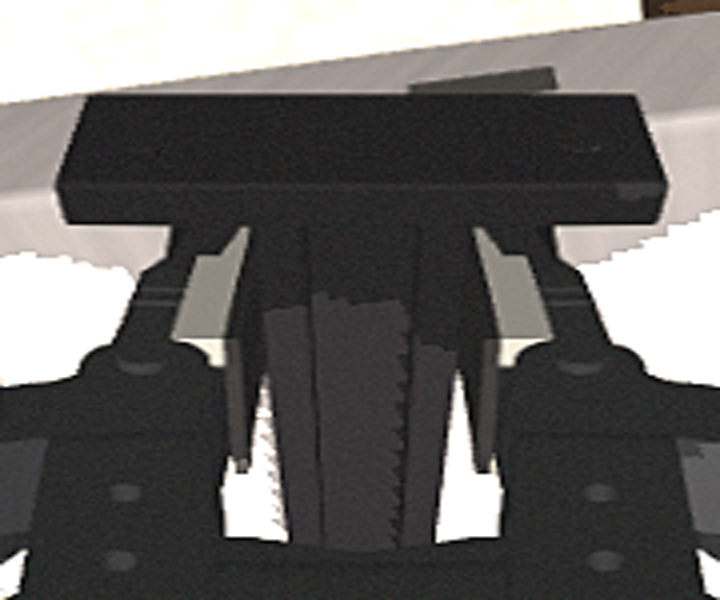

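The arm is gripped at 23 mm. Next I'll turn it 11.5° into line and slide it to about 25 mm before home.

```bash
cat > mv.py <<'E'
from h import *
import sys
s=get_state();p=s["tcp_pos"];R=s["eef_rot"]
yaw=np.degrees(np.arctan2(-R[0,1]*-1,-R[1,1]));  # from tool y
yaw=np.degrees(np.arctan2(R[0,1],-R[1,1]))
print("yaw",yaw,p)
th=np.radians(85.67-yaw);Rz=Ro.from_rotvec([0,0,th]).as_matrix()
eye=np.array([.582,-.127,0]);nest=eye+[-.0055,-.0675,0];st=np.array([.0756,.997,0])*.025
p1=Rz@(p-eye)+nest+st;p1[2]=p[2]
n=10;L=[];pp=p.copy();RR=R.copy();e0=eye.copy();w=None
for k in range(1,n+1):
    Rk=Ro.from_rotvec([0,0,th*k/n]).as_matrix();pk=Rk@(p-eye)+eye+(nest+st-eye)*k/n;pk[2]=p[2]
    Rt=Rk@R;d=RR.T@(pk-pp)*1000;a=Ro.from_matrix(RR.T@Rt).as_rotvec()
    L.append(" ".join(f"{x:.1f}" for x in d)+" "+" ".join(f"{x:.3f}" for x in a)+" 16");pp=pk;RR=Rt
print("; ".join(L));print(p1)
E
python3 mv.py
```

```text
yaw 74.21070343670341 [ 0.61181476 -0.02792014  0.00784192]
-3.9 -1.3 1.4 -0.007 0.000 -0.019 16; -4.0 -1.3 1.4 -0.007 0.000 -0.019 16; -4.0 -1.4 1.4 -0.007 0.000 -0.019 16; -4.0 -1.5 1.4 -0.007 0.000 -0.019 16; -4.0 -1.6 1.4 -0.007 0.000 -0.019 16; -4.0 -1.7 1.4 -0.007 0.000 -0.019 16; -4.0 -1.8 1.4 -0.007 0.000 -0.019 16; -4.0 -1.9 1.4 -0.007 0.000 -0.019 16; -4.0 -1.9 1.4 -0.007 0.000 -0.019 16; -4.0 -2.0 1.4 -0.007 0.000 -0.019 16
[ 0.58792607 -0.06654684  0.00784192]
```

Request:
drive_tool(
  series="-4 -1.3 1.4 -0.007 0 -0.019 16; -4 -1.3 1.4 -0.007 0 -0.019 16; -4 -1.4 1.4 -0.007 0 -0.019 16; -4 -1.5 1.4 -0.007 0 -0.019 16; -4 -1.6 1.4 -0.007 0 -0.019 16; -4 -1.7 1.4 -0.007 0 -0.019 16; -4 -1.8 1.4 -0.007 0 -0.019 16; -4 -1.9 1.4 -0.007 0 -0.019 16",
)

```text
time_s: 8.8
tcp_pos: [0.591, -0.0609, 0.0079]
eef_rot: [[0.095, 0.995, -0.03], [0.936, -0.099, -0.336], [-0.338, 0.003, -0.941]]
force: [0.0, 0.7, -1.0]
gripper_width: 0.0234
```

Run:
```python
from h import *
s=get_state();R=s["eef_rot"];print(s["tcp_pos"],s["force"].round(1),s["gripper_width"],np.degrees(np.arctan2(R[0,1],-R[1,1])))
p1=np.array([ 0.58793,-0.06655,0.0078]);print(R.T@(p1-s["tcp_pos"])*1000)
p,d=capture("top");cv2.imwrite("pics/top9.png",cv2.resize(p[165:280,270:450,::-1],None,fx=4.4,fy=4.4,interpolation=cv2.INTER_CUBIC))
p,d=capture("scene");cv2.imwrite("pics/scene9.png",p[100:360,140:400,::-1].repeat(2,0).repeat(2,1))
```

```text
[ 0.59098526 -0.06091485  0.00789551] [ 0.   0.7 -1. ] 0.023420546022554712 84.29236569903347
[-5.53419312 -2.47999769  2.07870678]
```

View pics/top9.png

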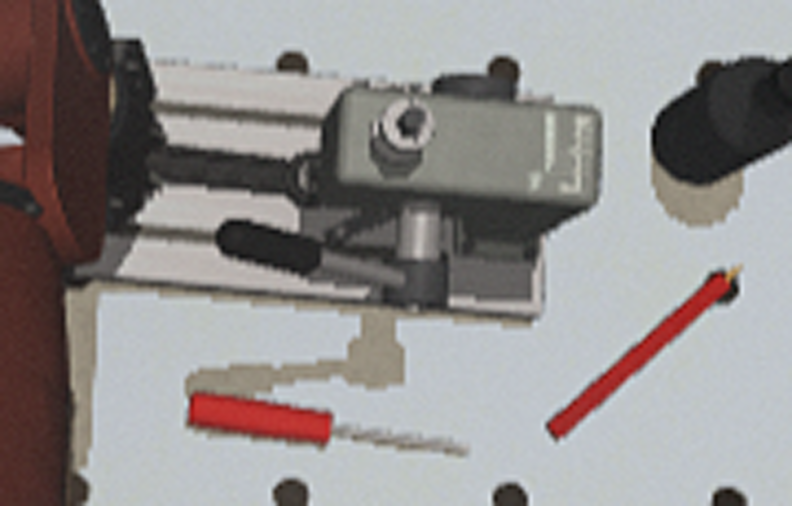

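View pics/scene9.png

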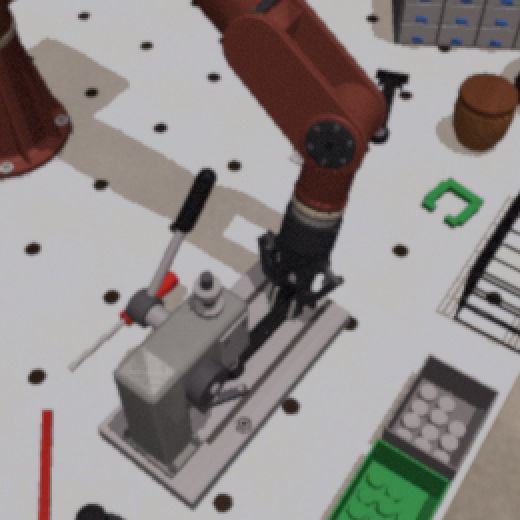

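The scene shows the bracket about 33 mm from home, nearly aligned, and the arm clear of the lever. Continuing.

Request:
drive_tool(
  series="-3 -1.3 1 -0.004 0 -0.012 16; -3 -1.3 1 -0.004 0 -0.012 16; -4 0 1.4 0 0 0 16; -4 0 1.4 0 0 0 16; -4 0 1.4 0 0 0 16; -4 0 1.4 0 0 0 16; -4 0 1.4 0 0 0 16; 0 0 0 0 0 0 16",
)

```text
time_s: 9.7
tcp_pos: [0.585, -0.09, 0.0078]
eef_rot: [[0.072, 0.997, -0.024], [0.939, -0.076, -0.336], [-0.337, 0.001, -0.942]]
force: [-0.5, 0.0, 0.4]
gripper_width: 0.0233
```

Run:
```python
from h import *
s=get_state();R=s["eef_rot"];print(s["tcp_pos"],s["force"].round(1),s["gripper_width"],np.degrees(np.arctan2(R[0,1],-R[1,1])))
p1=np.array([ 0.58793,-0.06655,0.0078])-np.array([.0756,.997,0])*.025;print(R.T@(p1-s["tcp_pos"])*1000)
p,d=capture("top");cv2.imwrite("pics/top10.png",cv2.resize(p[165:280,270:450,::-1],None,fx=4.4,fy=4.4,interpolation=cv2.INTER_CUBIC))
i=camera_info("wrist")
p,d=capture("wrist");cv2.imwrite("pics/wrist10.png",p[:,:,::-1])
```

```text
[ 0.58503992 -0.09002596  0.00778155] [-0.5  0.   0.4] 0.023255730941077243 85.66354111461362
[-1.29507345  1.10680339  0.44494862]
```

View pics/top10.png

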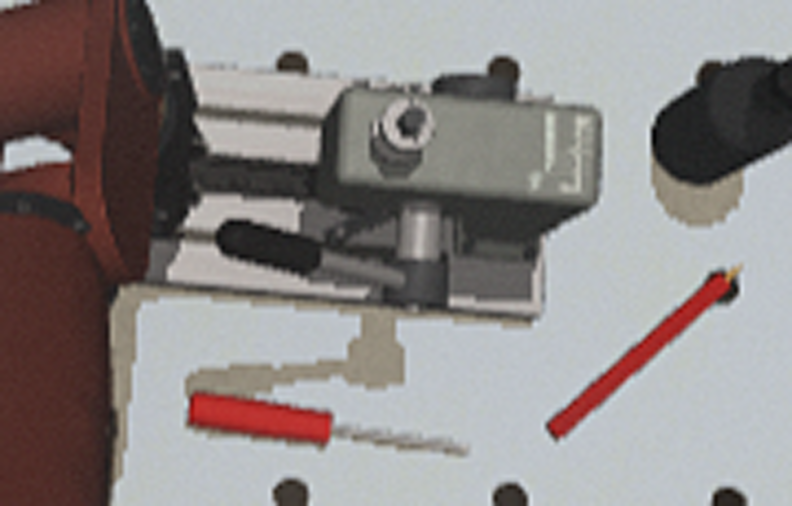

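View pics/wrist10.png

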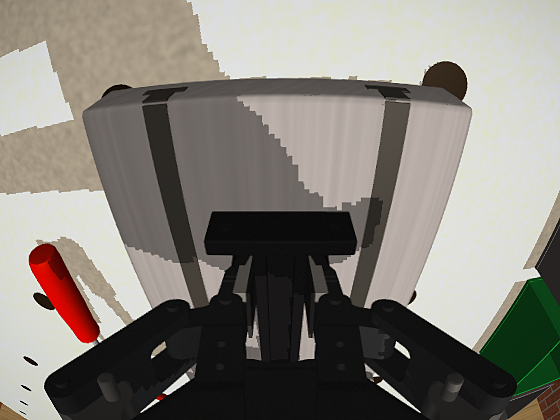

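The lateral alignment is good: the flange is centred at column 281 and the table's midline is around 278. I'll advance slowly and watch the force.

Request:
drive_tool(
  series="-1.5 0 0.5 0 0 0 16; 0 0 0 0 0 0 16; -1.5 0 0.5 0 0 0 16; 0 0 0 0 0 0 16; -1.5 0 0.5 0 0 0 16; 0 0 0 0 0 0 16; 0 0 0 0 0 0 16; 0 0 0 0 0 0 16",
)

```text
time_s: 10.6
tcp_pos: [0.5851, -0.09, 0.0077]
eef_rot: [[0.072, 0.997, -0.023], [0.941, -0.076, -0.33], [-0.33, 0.002, -0.944]]
force: [-2.2, 2.9, 1.1]
gripper_width: 0.0233
```

Request:
drive_tool(
  series="-2 0 0.7 0 0 0 16; -2 0 0.7 0 0 0 16; -2 0 0.7 0 0 0 16; -2 0 0.7 0 0 0 16; -2 0 0.7 0 0 0 16; -2 0 0.7 0 0 0 16; -2 0 0.7 0 0 0 16; -2 0 0.7 0 0 0 16",
)

```text
time_s: 11.4
tcp_pos: [0.5856, -0.0895, 0.0072]
eef_rot: [[0.079, 0.997, -0.017], [0.95, -0.08, -0.302], [-0.303, 0.008, -0.953]]
force: [-0.6, 10.0, 3.1]
gripper_width: 0.0229
```

Run:
```python
from h import *
s=get_state();R=s["eef_rot"];print(s["tcp_pos"],s["force"].round(1),s["torque"].round(2),s["gripper_width"],np.degrees(np.arctan2(R[0,1],-R[1,1])))
i=camera_info("wrist");p,d=capture("wrist");cv2.imwrite("pics/wrist11.png",p[:,:,::-1])
```

```text
[ 0.58563679 -0.08949574  0.00720793] [-0.6 10.   3.1] [ 1.31  0.3  -0.17] 0.022904857227284713 85.41044105427252
```

View pics/wrist11.png

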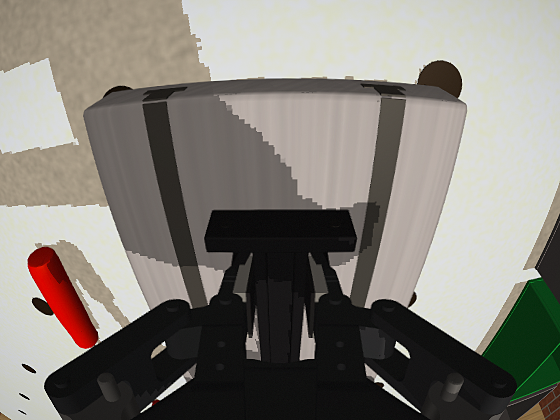

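Run:
```python
from h import *
i=camera_info("wrist")
p,d=capture("wrist");g=p.max(2).astype(int);print([ (r,g[r,280]) for r in list(range(74,100,2))+list(range(200,262,3))])
for n,uv,z in [("front edge top",(280,92),.03),("front edge",(280,80),.03),("flange outer top",(280,211),.05),("flange L",(206,212),.05),("flange R",(356,212),.05),("flangetop inner",(280,238),.05),("edge L",(86,105),.03),("edge R",(466,105),.03)]:
    q=wray(i,uv,z)[0];print(n,q.round(4),press(q).round(1))
P=wcloud(i,d);
print(P[225,230:330:20].round(4), P[212,280],P[105,280])
```

```text
[(74, np.int64(222)), (76, np.int64(225)), (78, np.int64(148)), (80, np.int64(79)), (82, np.int64(83)), (84, np.int64(85)), (86, np.int64(83)), (88, np.int64(87)), (90, np.int64(83)), (92, np.int64(118)), (94, np.int64(156)), (96, np.int64(162)), (98, np.int64(168)), (200, np.int64(111)), (203, np.int64(111)), (206, np.int64(110)), (209, np.int64(71)), (212, np.int64(12)), (215, np.int64(8)), (218, np.int64(13)), (221, np.int64(10)), (224, np.int64(10)), (227, np.int64(12)), (230, np.int64(14)), (233, np.int64(12)), (236, np.int64(12)), (239, np.int64(18)), (242, np.int64(18)), (245, np.int64(16)), (248, np.int64(16)), (251, np.int64(17)), (254, np.int64(16)), (257, np.int64(15)), (260, np.int64(16))]
front edge top [0.5912 0.0045 0.03  ] [[-200.6   -1.9]]
front edge [0.5916 0.009  0.03  ] [[-205.1   -1.9]]
flange outer top [ 0.5881 -0.033   0.05  ] [[-162.9   -2.2]]
flange L [ 0.5613 -0.0312  0.05  ] [[-162.7  -29. ]]
flange R [ 0.6156 -0.0358  0.05  ] [[-162.2   25.4]]
flangetop inner [ 0.5871 -0.0454  0.05  ] [[-150.5   -2.3]]
edge L [0.5136 0.0114 0.03  ] [[-201.6  -79.8]]
edge R [ 0.6656 -0.0015  0.03  ] [[-200.2   72.7]]
[[ 0.5673 -0.0434  0.0423]
 [ 0.5752 -0.0446  0.0416]
 [ 0.5831 -0.0455  0.0414]
 [ 0.5911 -0.0455  0.0423]
 [ 0.5991 -0.0469  0.0413]] [ 0.58720227 -0.04549544  0.03272372] [ 5.90830303e-01 -4.63434604e-04  2.96540369e-02]
```

The flange's outer face measures at press x −150.4, with the table front at −200.6. The push met 10 N along the press axis and almost no side force, so the eye is home against both jaws. Releasing and backing off.

Request:
drive_tool(
  series="0 0 0 0 0 0 30; 0 0 0 0 0 0 40; 0 0 0 0 0 0 45; 0 0 0 0 0 0 50; 0 0 0 0 0 0 50; 0 0 -6 0 0 0 50; 0 0 -15 0 0 0 50; 0 0 -25 0 0 0 50",
)

```text
time_s: 12.3
tcp_pos: [0.5844, -0.0783, 0.0503]
eef_rot: [[0.076, 0.997, -0.022], [0.949, -0.079, -0.306], [-0.306, 0.002, -0.952]]
force: [0.8, -0.1, 0.4]
gripper_width: 0.0503
```

Run:
```python
from h import *
s=get_state();R=s["eef_rot"];print(s["tcp_pos"],s["force"].round(1),s["gripper_width"])
i=camera_info("wrist");p,d=capture("wrist");cv2.imwrite("pics/wrist12.png",p[:,:,::-1]);P=wcloud(i,d);np.savez("pics/w12.npz",P=P)
plan(s["tcp_pos"],R,[.575,-.03,.33],down(85.67,0),8,50)
```

```text
[ 0.58444432 -0.07828728  0.05027939] [ 0.8 -0.1  0.4] 0.05026172378425887
-5.1 -1.6 -35.1 0.000 0.039 -0.001 50; -3.7 -1.6 -35.3 0.000 0.039 -0.001 50; -2.3 -1.6 -35.4 0.000 0.039 -0.001 50; -1.0 -1.6 -35.4 0.000 0.039 -0.001 50; 0.5 -1.6 -35.5 0.000 0.039 -0.001 50; 1.8 -1.6 -35.4 0.000 0.039 -0.001 50; 3.2 -1.6 -35.3 0.000 0.039 -0.001 50; 4.5 -1.6 -35.2 0.000 0.039 -0.001 50
```

View pics/wrist12.png

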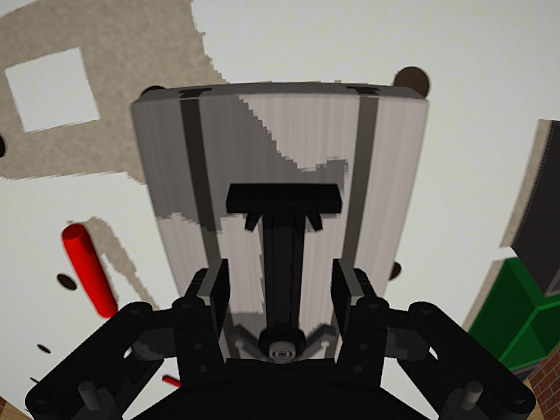

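The image shows the eye nested between the two jaws, around (282,350). Moving up.

Request:
drive_tool(
  series="-5 -2 -35 0 0.039 0 50; -4 -2 -35 0 0.039 0 50; -2 -2 -35 0 0.039 0 50; -1 -2 -35 0 0.039 0 50; 0 -2 -35 0 0.039 0 50; 2 -2 -35 0 0.039 0 50; 3 -2 -35 0 0.039 0 50; 4 -2 -35 0 0.039 0 50",
)

```text
time_s: 13.15
tcp_pos: [0.5703, -0.0264, 0.3452]
eef_rot: [[0.07, 0.997, 0.014], [0.997, -0.07, 0.011], [0.012, 0.013, -1.0]]
force: [0.8, 0.1, -0.4]
gripper_width: 0.0497
```

Run:
```python
from h import *
s=get_state();R=s["eef_rot"];print(s["tcp_pos"],R.round(3).tolist(),s["joint_positions"].round(2))
i=camera_info("wrist");p,d=capture("wrist");i=camera_info("wrist");p,d=capture("wrist");cv2.imwrite("pics/wrist13.png",p[:,:,::-1]);P=wcloud(i,d);np.savez("pics/w13.npz",P=P,T=i["T"],mtx=i["mtx"])
a=p[180:400,190:380,::-1];cv2.imwrite("pics/w13c.png",cv2.resize(a,None,fx=2.7,fy=2.7,interpolation=cv2.INTER_CUBIC))
s=get_state();R=s["eef_rot"];plan(s["tcp_pos"],R,[.498,-.106,.325],down(85.67,0),8,60)
```

```text
[ 0.57030025 -0.02638431  0.34522508] [[0.07, 0.997, 0.014], [0.997, -0.07, 0.011], [0.012, 0.013, -1.0]] [-0.18  0.01  1.58  0.01  1.54 -0.11]
-10.5 -8.8 3.0 0.003 -0.001 0.001 60; -10.5 -8.8 3.1 0.003 -0.001 0.001 60; -10.4 -8.8 3.0 0.003 -0.001 0.001 60; -10.5 -8.7 3.2 0.003 -0.001 0.001 60; -10.5 -8.8 3.2 0.003 -0.001 0.001 60; -10.5 -8.7 3.2 0.003 -0.001 0.001 60; -10.5 -8.7 3.2 0.003 -0.001 0.001 60; -10.4 -8.8 3.3 0.003 -0.001 0.001 60
```

View pics/wrist13.png

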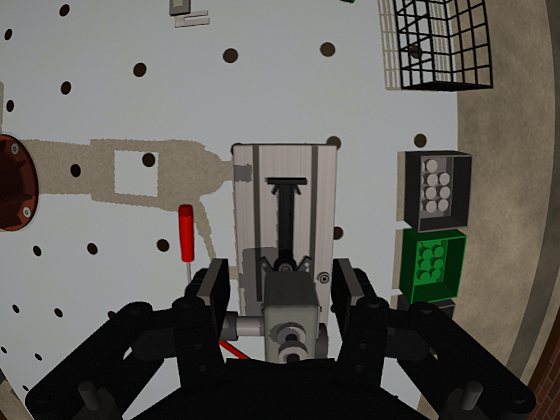

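View pics/w13c.png

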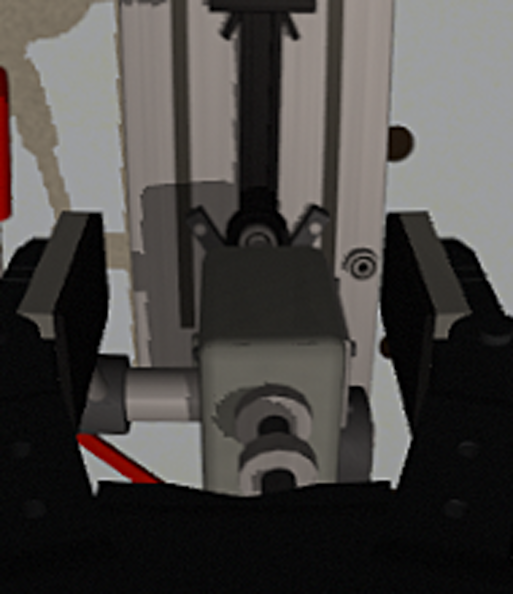

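The eye is seated between the jaws at crop (258,235). Now I'll move over the lever grip.

Request:
drive_tool(
  series="-10 -9 2 0.003 -0.001 0.001 60; -11 -9 2 0.003 -0.001 0.001 60; -11 -9 2 0.003 -0.001 0.001 60; -11 -9 2 0.003 -0.001 0.001 60; -11 -9 2 0.003 -0.001 0.001 60; -11 -9 2 0.003 -0.001 0.001 60; -10 -9 1 0.003 -0.001 0.001 60; 0 0 0 0 0 0 60",
)

```text
time_s: 14.05
tcp_pos: [0.4958, -0.1039, 0.3314]
eef_rot: [[0.08, 0.997, -0.005], [0.997, -0.08, 0.002], [0.002, -0.005, -1.0]]
force: [-0.1, 0.3, -0.1]
gripper_width: 0.0602
```

Run:
```python
from h import *
s=get_state();R=s["eef_rot"];print(s["tcp_pos"],R.round(3).tolist(),s["joint_positions"].round(2),s["qd"].round(2))
i=camera_info("wrist");p,d=capture("wrist");cv2.imwrite("pics/wrist14.png",p[:,:,::-1]);P=wcloud(i,d);np.savez("pics/w14.npz",P=P,T=i["T"],mtx=i["mtx"])
i=camera_info("scene");p,d=capture("scene");cv2.imwrite("pics/scene14.png",p[100:360,140:400,::-1].repeat(2,0).repeat(2,1));np.save("pics/s14.npy",cloud("scene",d,i))
```

```text
[ 0.49581407 -0.10394431  0.33139076] [[0.08, 0.997, -0.005], [0.997, -0.08, 0.002], [0.002, -0.005, -1.0]] [-0.35 -0.11  1.72  0.    1.54 -0.27] [-0.    0.    0.    0.02 -0.01  0.  ]
```

View pics/wrist14.png

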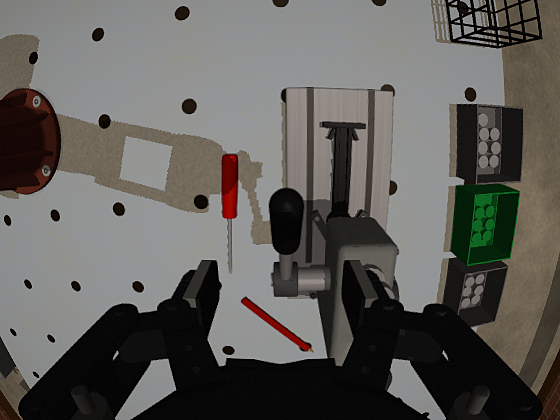

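View pics/scene14.png

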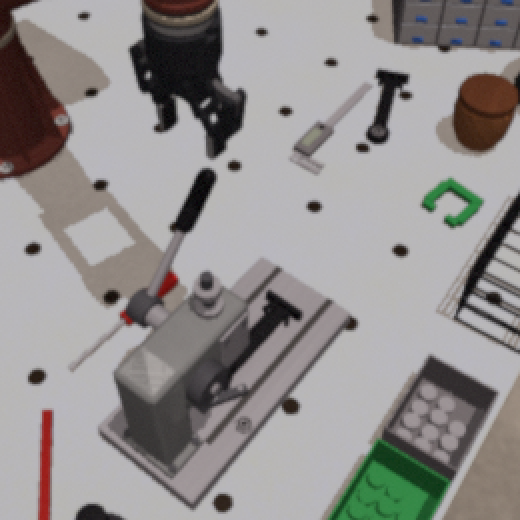

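Run:
```python
from h import *
s=get_state();P=np.load("pics/w14.npz")["P"];Q=(P-s["tcp_pos"])@s["eef_rot"]*1000
im=cv2.imread("pics/wrist14.png").max(2)
for v in range(186,268,8):
    us=[u for u in range(262,315) if P[v,u,2]>.2]
    if us: u=(us[0]+us[-1])//2;print(v,us[0],us[-1],P[v,u].round(4),press(P[v,u]).round(1)[0],Q[v,u].round(0))
for n,(u,v) in [("fL",(208,262)),("fR",(352,262)),("fL2",(205,275))]:print(n,Q[v,u].round(0))
S=np.load("pics/s14.npy");Qs=(S-s["tcp_pos"])@s["eef_rot"]*1000
m=(abs(Qs[...,0])<30)&(abs(Qs[...,1])<70)&(Qs[...,2]>-80)&(Qs[...,2]<5)&(S[...,2]>.3);print("scene finger max z",np.percentile(Qs[m][:,2],[50,90,99,100]))
```

```text
194 273 299 [ 0.4995 -0.0804  0.2973] [-109.1  -87. ] [23.  1. 35.]
202 269 302 [ 0.4985 -0.0846  0.3009] [-104.7  -87.7] [18.  0. 31.]
210 269 302 [ 0.4981 -0.0896  0.3022] [-99.8 -87.7] [13.  0. 30.]
218 270 301 [ 0.4977 -0.0956  0.3001] [-93.8 -87.6] [ 7.  0. 32.]
226 271 301 [ 0.4978 -0.1033  0.2941] [-86.1 -86.9] [-0.  1. 38.]
234 272 300 [ 0.4972 -0.113   0.2837] [-76.3 -86.8] [-10.   1.  48.]
242 272 299 [ 0.4958 -0.1233  0.2736] [-66.  -87.4] [-20.   1.  58.]
250 276 295 [ 0.4951 -0.1348  0.2624] [-54.4 -87.3] [-32.   1.  69.]
258 280 291 [ 0.4938 -0.155   0.2345] [-34.2 -87. ] [-52.   1.  97.]
266 280 291 [ 0.4928 -0.1707  0.2193] [-18.5 -86.8] [-68.   2. 112.]
fL [  9. -36. -37.]
fR [  9.  30. -38.]
fL2 [  8. -35. -49.]
scene finger max z [-57.22387937 -40.52265492 -33.02873996 -31.38350064]
```

The grip is measured on the tool's centre line: its top surface at px −76 stands at z 0.284, which matches 45° and the lever at rest. Descending onto it.

Request:
drive_tool(
  series="-1 1 14 0 0 0 60; -1 1 14 0 0 0 60; -1 1 14 0 0 0 60; -1 0 14 0 0 0 60; -1 0 14 0 0 0 60; 0 0 14 0 0 0 60; 0 0 14 0 0 0 60; 0 0 6 0 0 0 60",
)

```text
time_s: 14.95
tcp_pos: [0.4999, -0.1064, 0.2173]
eef_rot: [[0.076, 0.997, -0.005], [0.997, -0.076, 0.004], [0.004, -0.005, -1.0]]
force: [-0.4, -0.5, -0.0]
gripper_width: 0.06
```

Run:
```python
from h import *
s=get_state();R=s["eef_rot"];print(s["tcp_pos"],press(s["tcp_pos"]),s["force"].round(1))
i=camera_info("wrist");p,d=capture("wrist");cv2.imwrite("pics/wrist15.png",p[:,:,::-1])
P=wcloud(i,d);Q=(P-s["tcp_pos"])@s["eef_rot"]*1000
for v in range(200,300,10):
    us=[u for u in range(240,330) if P[v,u,2]>.2 and abs(Q[v,u,1])<16]
    if us: u=(us[0]+us[-1])//2;print(v,us[0],us[-1],Q[v,us[0]].round(0),Q[v,u].round(0),Q[v,us[-1]].round(0))
p,d=capture("scene");cv2.imwrite("pics/scene15.png",p[100:360,140:400,::-1].repeat(2,0).repeat(2,1))
```

```text
[ 0.49988171 -0.10640207  0.21731981] [[-83.12429337 -84.63486255]] [-0.4 -0.5 -0. ]
250 245 245 [  75.   -2. -169.] [  75.   -2. -169.] [  75.   -2. -169.]
260 263 292 [ 26.  -8. -68.] [ 29.  -3. -74.] [ 26.   2. -68.]
270 250 305 [ 24. -12. -72.] [ 27.  -3. -78.] [ 24.   7. -71.]
280 245 310 [ 22. -13. -74.] [ 26.  -3. -81.] [ 22.   8. -74.]
290 243 313 [ 19. -14. -75.] [ 23.  -2. -83.] [ 18.   9. -75.]
```

View pics/wrist15.png

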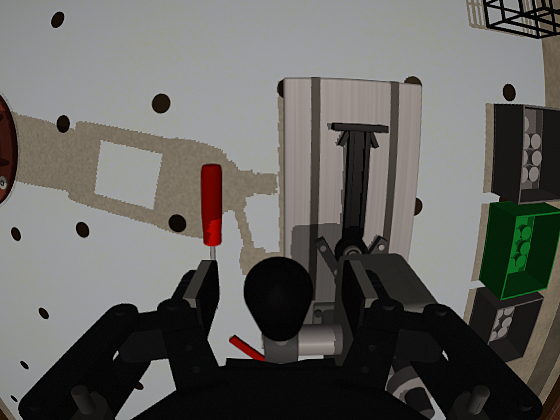

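View pics/scene15.png

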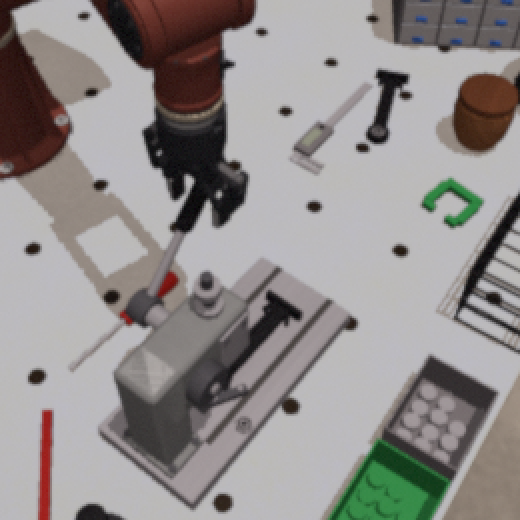

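The grip lies centred between the fingers, so I'll close on it.

Request:
drive_tool(
  series="0 0 -5 0 0 0 40; 0 0 0 0 0 0 30; 0 0 0 0 0 0 20; 0 0 0 0 0 0 15; 0 0 0 0 0 0 15; 0 0 0 0 0 0 15; 0 0 0 0 0 0 15; 0 0 0 0 0 0 15",
  force=60,
)

```text
time_s: 15.85
tcp_pos: [0.4992, -0.1067, 0.2251]
eef_rot: [[0.074, 0.997, -0.006], [0.997, -0.074, 0.003], [0.003, -0.006, -1.0]]
force: [-0.7, 0.4, -2.4]
gripper_width: 0.0227
```

Run:
```python
from h import *
s=get_state();R=s["eef_rot"];print(s["tcp_pos"],press(s["tcp_pos"]),s["force"].round(1),s["gripper_width"],s["qd"].round(3))
# arc: grip point 150mm from pivot; start angle 0 => 45deg up
p=s["tcp_pos"];n=16;pp=p.copy();L=[]
a0=np.pi/4;a1=a0-1.12;r=.150
c=lambda a:np.r_[-r*np.cos(a)*PX*1,r*np.sin(a)]
f=lambda k:a0+(a1-a0)*k/n
for k in range(1,n+1):
    d=R.T@(c(f(k))-c(f(k-1)))*1000;L.append(f"{d[0]:.1f} {d[1]:.1f} {d[2]:.1f} 0 0 0 15")
print("; ".join(L[:8]));print("; ".join(L[8:]));print("end",p+c(a1)-c(a0))
```

```text
[ 0.49922257 -0.10673504  0.2251422 ] [[-82.74249572 -85.26685229]] [-0.7  0.4 -2.4] 0.022663592212650154 [-0.001 -0.     0.    -0.001 -0.     0.001]
7.1 0.1 7.7 0 0 0 15; 6.6 0.1 8.2 0 0 0 15; 6.0 0.1 8.6 0 0 0 15; 5.4 0.1 9.0 0 0 0 15; 4.7 0.1 9.4 0 0 0 15; 4.1 0.1 9.7 0 0 0 15; 3.4 0.1 9.9 0 0 0 15; 2.7 0.1 10.2 0 0 0 15
2.0 0.1 10.3 0 0 0 15; 1.2 0.1 10.4 0 0 0 15; 0.5 0.1 10.5 0 0 0 15; -0.2 0.1 10.5 0 0 0 15; -1.0 0.1 10.5 0 0 0 15; -1.7 0.1 10.4 0 0 0 15; -2.4 0.1 10.2 0 0 0 15; -3.1 0.1 10.0 0 0 0 15
end [ 0.50191507 -0.07122673  0.06981721]
```

Request:
drive_tool(
  series="7 0 8 0 0 0 15; 7 0 8 0 0 0 15; 6 0 9 0 0 0 15; 5 0 9 0 0 0 15; 5 0 9 0 0 0 15; 4 0 10 0 0 0 15; 3 0 10 0 0 0 15; 3 0 10 0 0 0 15",
)

```text
time_s: 16.65
tcp_pos: [0.5014, -0.0761, 0.1758]
eef_rot: [[0.071, 0.997, -0.008], [0.997, -0.071, -0.024], [-0.025, -0.007, -1.0]]
force: [-7.6, 1.9, 12.5]
gripper_width: 0.0226
```

```bash
cat > arc.py <<'E'
from h import *
import sys
p0=np.array([.49922,-.10674,.22514]);a0=np.pi/4
def ang(s):
    """lever angle estimate and radius from TCP, relative to gripped point at 150 mm"""
    piv=np.array([-.106,.106]) # grip rel pivot in (px,z)
    d=s["tcp_pos"]-p0;g=piv+[d[:2]@PX,d[2]];return np.pi/4-np.arctan2(g[1],-g[0]),np.hypot(*g)*1000,d[:2]@PY*1000
def rows(s,a1,n,r=.150,grip=15):
    a,_,dy=ang(s);R=s["eef_rot"];c=lambda t:np.r_[-r*np.cos(np.pi/4-t)*PX,r*np.sin(np.pi/4-t)]
    g=p0-c(0);t=s["tcp_pos"];L=[]
    for k in range(1,n+1):
        q=g+c(a+(a1-a)*k/n);d=R.T@(q-t)*1000;t=q;L.append(f"{d[0]:.1f} {d[1]:.1f} {d[2]:.1f} 0 0 0 {grip}")
    print("; ".join(L))
if __name__=="__main__":
    s=get_state();print(s["tcp_pos"],s["force"].round(1),s["torque"].round(2),s["gripper_width"],"ang,r,dy",ang(s),"tilt",s["eef_rot"][:,2].round(3))
    rows(s,float(sys.argv[1]),int(sys.argv[2]))
E
python3 arc.py 1.12 8
```

```text
[ 0.50142335 -0.0760562   0.17579749] [-7.6  1.9 12.5] [-0.09  1.06  0.12] 0.022613006969852953 ang,r,dy (np.float64(0.3926345497810636), np.float64(148.03010041437247), np.float64(-0.12295937390083427)) tilt [-0.008 -0.024 -1.   ]
6.7 0.2 12.0 0 0 0 15; 3.8 0.1 13.1 0 0 0 15; 2.6 0.1 13.4 0 0 0 15; 1.3 0.1 13.6 0 0 0 15; 0.1 0.1 13.6 0 0 0 15; -1.1 0.1 13.6 0 0 0 15; -2.4 0.1 13.4 0 0 0 15; -3.6 0.1 13.2 0 0 0 15
```

Request:
drive_tool(
  series="6 0 12 0 0 0 15; 4 0 13 0 0 0 15; 3 0 13 0 0 0 15; 2 0 13 0 0 0 15; 1 0 13 0 0 0 15; 0 0 13 0 0 0 15; -1 0 13 0 0 0 15; -2 0 13 0 0 0 15",
)

```text
time_s: 17.45
tcp_pos: [0.5017, -0.0679, 0.0952]
eef_rot: [[0.068, 0.998, -0.015], [0.997, -0.069, -0.035], [-0.036, -0.013, -0.999]]
force: [-8.7, 7.1, 16.0]
gripper_width: 0.0225
```

```bash
python3 arc.py 1.14 8
```

```text
[ 0.50166357 -0.06787697  0.09517858] [-8.7  7.1 16. ] [ 0.49  1.38 -0.3 ] 0.022494609141304633 ang,r,dy (np.float64(0.9492456812733854), np.float64(146.8985881787826), np.float64(-0.5018053719200166)) tilt [-0.015 -0.035 -0.999]
2.5 0.6 4.0 0 0 0 15; -0.6 0.0 3.5 0 0 0 15; -0.7 0.0 3.5 0 0 0 15; -0.7 0.0 3.5 0 0 0 15; -0.8 0.0 3.5 0 0 0 15; -0.9 0.0 3.5 0 0 0 15; -1.0 0.0 3.4 0 0 0 15; -1.1 0.0 3.4 0 0 0 15
```

Request:
drive_tool(
  series="1 0 8 0 0 0 15; -1 0 8 0 0 0 15; -1 0 8 0 0 0 15; -1 0 8 0 0 0 15; -1 0 7 0 0 0 15; -1 0 7 0 0 0 15; -1 0 7 0 0 0 15; -1 0 7 0 0 0 15",
)

```text
time_s: 18.25
tcp_pos: [0.5001, -0.0778, 0.0633]
eef_rot: [[0.071, 0.997, -0.033], [0.997, -0.073, -0.041], [-0.043, -0.03, -0.999]]
force: [-21.2, 12.1, 49.6]
gripper_width: 0.0226
```

```bash
python3 arc.py 1.14 8
python3 - <<'E'
from h import *
p,d=capture("scene");cv2.imwrite("pics/scene18.png",p[100:360,140:400,::-1].repeat(2,0).repeat(2,1))
p,d=capture("wrist");cv2.imwrite("pics/wrist18.png",p[:,:,::-1])
E
```

```text
[ 0.50012437 -0.07776929  0.06326148] [-21.2  12.1  49.6] [ 1.08  3.27 -0.6 ] 0.02262488153604139 ang,r,dy (np.float64(1.177967630771876), np.float64(146.06332875883407), np.float64(-1.288533352343686)) tilt [-0.033 -0.041 -0.999]
3.9 1.3 0.7 0 0 0 15; 0.2 -0.0 -0.7 0 0 0 15; 0.2 -0.0 -0.7 0 0 0 15; 0.2 -0.0 -0.7 0 0 0 15; 0.2 -0.0 -0.7 0 0 0 15; 0.2 -0.0 -0.7 0 0 0 15; 0.2 -0.0 -0.7 0 0 0 15; 0.2 -0.0 -0.7 0 0 0 15
```

View pics/scene18.png

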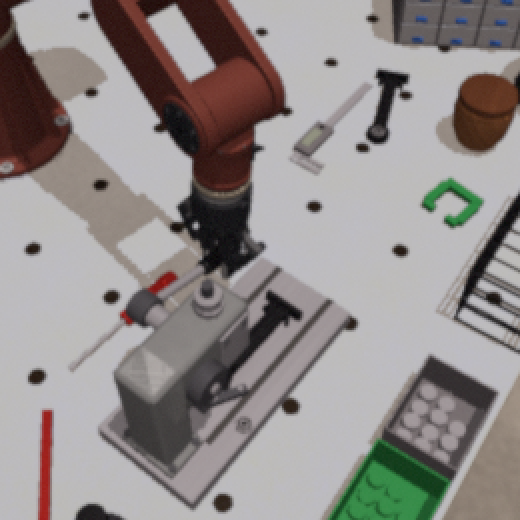

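View pics/wrist18.png

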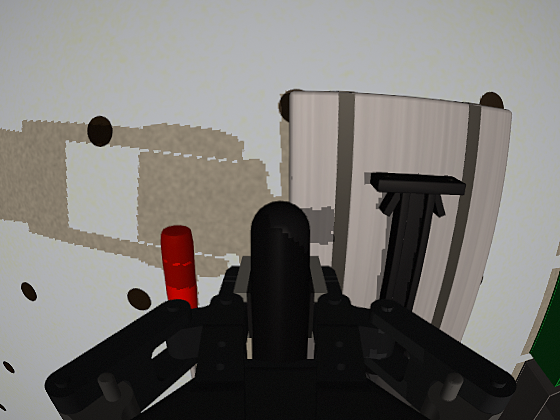

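Force rose to 50 N at an estimated 1.18 rad, so the lever is on its stop, and the ram is visibly down. Holding there with a light push.

Request:
drive_tool(
  series="0 0 3 0 0 0 15; 0 0 3 0 0 0 15; 0 0 3 0 0 0 15; 0 0 3 0 0 0 15; 0 0 3 0 0 0 15; 0 0 3 0 0 0 15; 0 0 3 0 0 0 15; 0 0 3 0 0 0 15",
)

```text
time_s: 19.15
tcp_pos: [0.4993, -0.0773, 0.0647]
eef_rot: [[0.079, 0.996, -0.045], [0.996, -0.08, -0.041], [-0.045, -0.042, -0.998]]
force: [-8.7, 1.3, 15.0]
gripper_width: 0.0226
```

```bash
python3 arc.py 0.5 8
python3 - <<'E'
from h import *
s=get_state()
p,d=capture("top");cv2.imwrite("pics/top19.png",cv2.resize(p[165:280,270:450,::-1],None,fx=4.4,fy=4.4,interpolation=cv2.INTER_CUBIC))
i=camera_info("wrist");p,d=capture("wrist");P=wcloud(i,d)
for v in range(205,330,15):
    us=[u for u in range(240,330) if .09<P[v,u,2]<.2]
    if us:u=280;print(v,P[v,u].round(4),press(P[v,u]).round(1)[0])
E
```

```text
[ 0.49934654 -0.07731529  0.06468599] [-8.7  1.3 15. ] [ 0.03  1.07 -0.13] 0.02260181138168694 ang,r,dy (np.float64(1.16791315245984), np.float64(145.8896149359985), np.float64(-2.0983452177604973)) tilt [-0.045 -0.041 -0.998]
7.5 1.6 -10.6 0 0 0 15; 2.6 -0.5 -12.2 0 0 0 15; 1.6 -0.5 -12.4 0 0 0 15; 0.6 -0.5 -12.5 0 0 0 15; -0.5 -0.5 -12.5 0 0 0 15; -1.5 -0.5 -12.4 0 0 0 15; -2.5 -0.5 -12.2 0 0 0 15; -3.6 -0.5 -12.0 0 0 0 15
205 [ 0.503  -0.0346  0.1131] [-155.   -86.9]
220 [ 0.503  -0.0385  0.1187] [-151.   -86.7]
235 [ 0.5027 -0.0431  0.1218] [-146.4  -86.6]
250 [ 0.5024 -0.0483  0.1236] [-141.2  -86.5]
265 [ 0.5019 -0.0543  0.1241] [-135.2  -86.5]
280 [ 0.5017 -0.059   0.1271] [-130.5  -86.4]
295 [ 0.5013 -0.0648  0.1284] [-124.7  -86.4]
310 [ 0.5008 -0.0712  0.1294] [-118.3  -86.4]
325 [ 0.5004 -0.0768  0.1317] [-112.7  -86.3]
```

The grip's top surface fits the 18°-below-level stop line (0.1284 measured against 0.1286 expected). I'll press once more, firmly and for longer, to be sure.

Request:
drive_tool(
  series="0 0 5 0 0 0 15; 0 0 6 0 0 0 15; 0 0 6 0 0 0 15; 0 0 6 0 0 0 15; 0 0 6 0 0 0 15; 0 0 6 0 0 0 15; 0 0 6 0 0 0 15; 0 0 6 0 0 0 15",
)

```text
time_s: 20.05
tcp_pos: [0.4981, -0.0777, 0.0635]
eef_rot: [[0.083, 0.994, -0.067], [0.995, -0.086, -0.041], [-0.047, -0.064, -0.997]]
force: [-14.6, 5.8, 31.2]
gripper_width: 0.0225
```

```bash
python3 arc.py 0.5 8
python3 - <<'E'
from h import *
i=camera_info("wrist");p,d=capture("wrist");P=wcloud(i,d)
L=[]
for v in range(235,325,5):
    q=P[v,280];L.append([press(q)[0,0],q[2]*1000])
L=np.array(L);f=np.polyfit(L[:,0],L[:,1],1);print("slope deg",np.degrees(np.arctan(f[0])),L[-1])
E
```

```text
[ 0.49814614 -0.07767339  0.06351058] [-14.6   5.8  31.2] [ 0.36  2.34 -0.24] 0.02253561161343816 ang,r,dy (np.float64(1.1765317299715357), np.float64(145.9183477490057), np.float64(-3.268077296009431)) tilt [-0.067 -0.041 -0.997]
7.6 2.5 -10.8 0 0 0 15; 2.7 -0.8 -12.4 0 0 0 15; 1.7 -0.8 -12.5 0 0 0 15; 0.6 -0.8 -12.6 0 0 0 15; -0.5 -0.8 -12.6 0 0 0 15; -1.5 -0.8 -12.6 0 0 0 15; -2.6 -0.8 -12.4 0 0 0 15; -3.6 -0.8 -12.1 0 0 0 15
slope deg 17.644148328552024 [-114.39031548  129.80962098]
```

It is at the stop: slope 17.6°, with 31 N still on it. Easing the lever back up along the arc.

Request:
drive_tool(
  series="3 0 -6 -0.008 0.006 0 15; 3 0 -9 -0.008 0.006 0 15; 2 0 -10 -0.008 0.006 0 15; 2 0 -10 -0.008 0.006 0 15; 1 0 -10 -0.008 0.006 0 15; 0 0 -10 -0.008 0.006 0 15; -1 0 -10 -0.008 0.006 0 15; -2 0 -10 -0.008 0.006 0 15",
)

```text
time_s: 20.9
tcp_pos: [0.5023, -0.0652, 0.1544]
eef_rot: [[0.082, 0.997, -0.002], [0.997, -0.082, 0.007], [0.007, -0.002, -1.0]]
force: [-1.3, -2.7, 2.3]
gripper_width: 0.0227
```

```bash
python3 arc.py 0.0 8
```

```text
[ 0.50234374 -0.06524391  0.15442572] [-1.3 -2.7  2.3] [0.17 0.39 0.35] 0.022689092447733955 ang,r,dy (np.float64(0.5507511086913548), np.float64(151.76669789671493), np.float64(-0.02274023821970318)) tilt [-0.002  0.007 -1.   ]
-4.5 0.0 -9.5 0 0 0 15; -3.4 -0.0 -9.8 0 0 0 15; -4.0 0.0 -9.5 0 0 0 15; -4.7 0.0 -9.2 0 0 0 15; -5.3 0.0 -8.9 0 0 0 15; -5.9 0.0 -8.5 0 0 0 15; -6.5 0.0 -8.1 0 0 0 15; -7.0 0.0 -7.6 0 0 0 15
```

Request:
drive_tool(
  series="-4 0 -8 0 0 0 15; -4 0 -8 0 0 0 15; -4 0 -8 0 0 0 15; -5 0 -8 0 0 0 15; -5 0 -8 0 0 0 15; -6 0 -8 0 0 0 15; -6 0 -7 0 0 0 15; 0 0 0 0 0 0 15",
)

```text
time_s: 21.7
tcp_pos: [0.5005, -0.0965, 0.2177]
eef_rot: [[0.085, 0.996, 0.003], [0.996, -0.085, 0.022], [0.022, 0.001, -1.0]]
force: [-4.5, 2.8, 4.2]
gripper_width: 0.0223
```

```bash
python3 arc.py 0.0 5
```

```text
[ 0.50046801 -0.09645264  0.21765082] [-4.5  2.8  4.2] [0.68 0.47 0.28] 0.02233526042559002 ang,r,dy (np.float64(0.08284028599825), np.float64(152.4529494665792), np.float64(0.4665368132066102)) tilt [ 0.003  0.022 -1.   ]
-3.6 -0.4 -0.3 0 0 0 15; -1.6 0.0 -1.9 0 0 0 15; -1.6 0.0 -1.9 0 0 0 15; -1.7 0.0 -1.8 0 0 0 15; -1.7 0.0 -1.8 0 0 0 15
```

Request:
drive_tool(
  series="-5 0 -3 0 0 0 15; -4 0 -3 0 0 0 15; -3 0 -3 0 0 0 15; -3 0 -3 0 0 0 15; -3 0 -3 0 0 0 15; -3 0 -3 0 0 0 15; -3 0 -3 0 0 0 15; 0 0 0 0 0 0 15",
)

```text
time_s: 22.5
tcp_pos: [0.5007, -0.0935, 0.2193]
eef_rot: [[0.089, 0.996, 0.007], [0.992, -0.089, 0.09], [0.09, -0.001, -0.996]]
force: [-5.5, 1.6, 9.4]
gripper_width: 0.0225
```

```bash
python3 arc.py 0.0 5;  python3 - <<'E'
from h import *
p,d=capture("scene");cv2.imwrite("pics/scene22.png",p[100:360,140:400,::-1].repeat(2,0).repeat(2,1))
E
```

```text
[ 0.50065968 -0.09352171  0.21927798] [-5.5  1.6  9.4] [0.06 0.44 0.1 ] 0.022469829124888117 ang,r,dy (np.float64(0.08705049636833306), np.float64(155.74696466672629), np.float64(0.4360560110131266)) tilt [ 0.007  0.09  -0.996]
-6.3 -0.3 1.2 0 0 0 15; -1.5 0.0 -2.1 0 0 0 15; -1.6 0.0 -2.1 0 0 0 15; -1.6 0.0 -2.0 0 0 0 15; -1.7 0.0 -2.0 0 0 0 15
```

View pics/scene22.png

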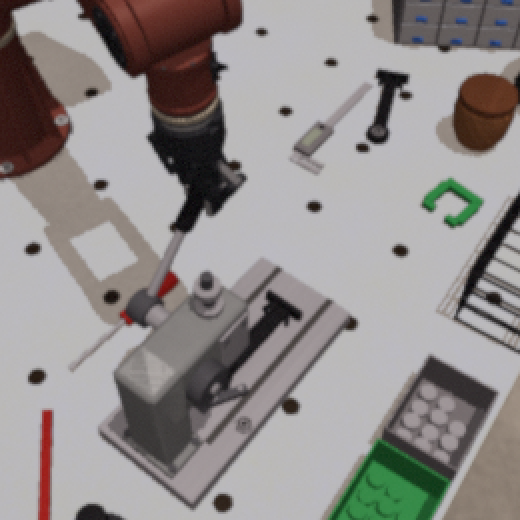

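The lever is still slightly below rest and the tool has pitched 0.09 rad. I'll level it while easing on up.

Request:
drive_tool(
  series="-2 0 -3 0 -0.02 0 15; -2 0 -3 0 -0.02 0 15; -2 0 -4 0 -0.02 0 15; -2 0 -4 0 -0.02 0 15; -2 0 -4 0 -0.02 0 15; -2 0 -4 0 -0.01 0 15; -2 0 -4 0 0 0 15; -2 0 -4 0 0 0 15",
)

```text
time_s: 23.35
tcp_pos: [0.4999, -0.0984, 0.2194]
eef_rot: [[0.093, 0.996, -0.004], [0.996, -0.093, 0.011], [0.011, -0.005, -1.0]]
force: [5.0, 7.8, -11.2]
gripper_width: 0.0222
```

```bash
python3 arc.py 0.0 5;  python3 - <<'E'
from h import *
s=get_state();print((s["tcp_pos"]-s["eef_rot"][:,2]*.05).round(4))
i=camera_info("wrist");p,d=capture("wrist");cv2.imwrite("pics/wrist23.png",p[:,:,::-1]);P=wcloud(i,d);
for v in range(240,330,10):
    q=P[v,281];print(v,press(q).round(1)[0],q.round(4))
E
```

```text
[ 0.49989269 -0.09836435  0.21938052] [  5.    7.8 -11.2] [ 1.26 -0.97  0.09] 0.02221439709057421 ang,r,dy (np.float64(0.06587888134559539), np.float64(152.10469620188096), np.float64(0.037472471511743204)) tilt [-0.004  0.011 -1.   ]
-3.0 0.0 -0.1 0 0 0 15; -1.3 0.0 -1.5 0 0 0 15; -1.3 0.0 -1.5 0 0 0 15; -1.4 0.0 -1.4 0 0 0 15; -1.4 0.0 -1.4 0 0 0 15
[ 0.5001 -0.0989  0.2694]
240 [ -9.4 -88.5] [ 0.4905 -0.1796 -0.002 ]
250 [  3.3 -88.7] [ 0.4893 -0.1923  0.0011]
260 [ 17.8 -88.9] [ 0.488  -0.2067  0.0008]
270 [ 33.  -89.1] [ 4.866e-01 -2.219e-01 -1.000e-04]
280 [-111.1  -86. ] [ 0.5006 -0.0784  0.292 ]
290 [-109.7  -86. ] [ 0.5005 -0.0798  0.2964]
300 [-107.6  -86. ] [ 0.5003 -0.0818  0.2993]
310 [-105.   -86.1] [ 0.5001 -0.0845  0.3012]
320 [-102.5  -86.1] [ 0.4999 -0.087   0.3033]
```

The force has reversed to −11 N upward, and the surface points match the rest measurement (px −105 → 0.3012, before 0.3009). The lever is on its rest stop, so I'll release.

Request:
drive_tool(
  series="0 0 0 0 0 0 24; 0 0 0 0 0 0 35; 0 0 0 0 0 0 50; 0 0 0 0 0 0 60; 0 0 0 0 0 0 60; 0 0 -5 0 0 0 60; 0 0 -20 0 0 0 60; 0 0 -25 0 0 0 60",
)

```text
time_s: 24.2
tcp_pos: [0.4983, -0.1029, 0.2655]
eef_rot: [[0.096, 0.995, -0.01], [0.995, -0.096, 0.007], [0.006, -0.011, -1.0]]
force: [0.7, -0.1, 0.5]
gripper_width: 0.06
```

Request:
drive_tool(
  series="0 0 -25 0 0 0 60; 0 0 -25 0 0 0 60; 10 5 -20 0 0 0 60; 15 10 -10 0 0 0 60; 15 12 0 0 0 0 60; 15 12 0 0 0 0 60; 15 12 0 0 0 0 60; 0 0 0 0 0 0 60",
)

```text
time_s: 25.0
tcp_pos: [0.5618, -0.0394, 0.3613]
eef_rot: [[0.099, 0.995, 0.009], [0.995, -0.099, -0.001], [-0.0, 0.009, -1.0]]
force: [0.4, -0.6, -0.7]
gripper_width: 0.0597
```

Run:
```python
from h import *
s=get_state();print(s["time_s"],s["tcp_pos"],s["force"].round(1))
i=camera_info("wrist");p,d=capture("wrist");cv2.imwrite("pics/wrist24.png",p[:,:,::-1]);np.savez("pics/w24.npz",P=wcloud(i,d),T=i["T"],mtx=i["mtx"])
p,d=capture("scene");cv2.imwrite("pics/scene24.png",p[100:360,140:400,::-1].repeat(2,0).repeat(2,1))
p,d=capture("top");cv2.imwrite("pics/top24f.png",p[:,:,::-1])
```

```text
25.0 [ 0.56176621 -0.03941242  0.36128736] [ 0.4 -0.6 -0.7]
```

View pics/wrist24.png

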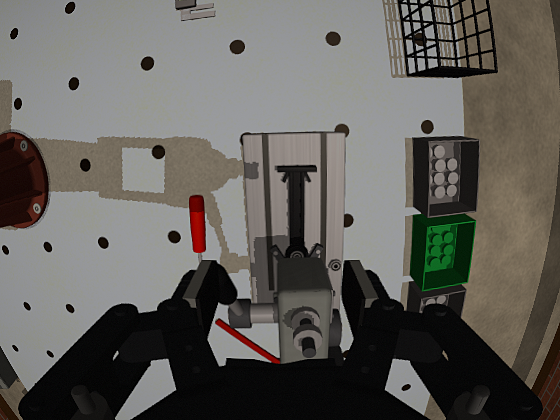

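View pics/scene24.png

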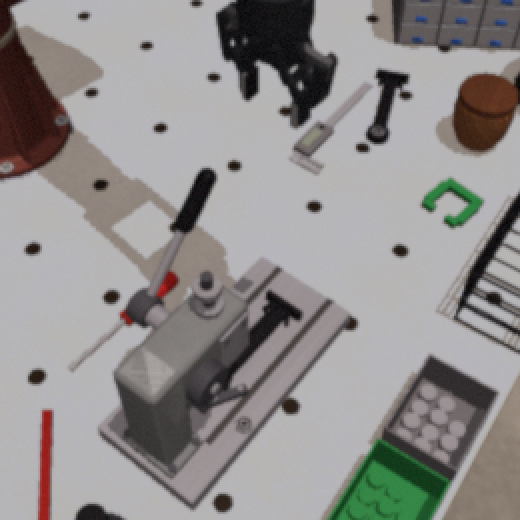

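The lever is up and the bracket is in place. One close look at the bearing before handing in.

Run:
```python
from h import *
s=get_state()
plan(s["tcp_pos"],s["eef_rot"],[.587,-.02,.13],down(85.67,-25),8,60)
```

```text
3.0 2.8 28.9 0.000 -0.054 -0.003 60; 4.5 2.9 28.7 0.000 -0.054 -0.003 60; 6.1 2.8 28.4 0.000 -0.054 -0.003 60; 7.6 2.9 28.0 0.000 -0.054 -0.003 60; 9.2 3.0 27.6 0.000 -0.054 -0.003 60; 10.5 2.9 27.0 0.000 -0.054 -0.003 60; 12.1 3.1 26.4 0.000 -0.054 -0.003 60; 13.4 3.0 25.8 0.000 -0.054 -0.003 60
```

Request:
drive_tool(
  series="4 3 28 0 -0.054 0 60; 5 3 28 0 -0.054 0 60; 6 3 28 0 -0.054 0 60; 8 3 28 0 -0.054 0 60; 9 3 27 0 -0.054 0 60; 11 3 26 0 -0.054 0 60; 12 3 20 0 -0.054 0 60; 0 0 0 0 0 0 60",
)

```text
time_s: 25.95
tcp_pos: [0.5847, -0.0289, 0.1671]
eef_rot: [[0.109, 0.994, -0.029], [0.915, -0.112, -0.388], [-0.388, 0.016, -0.921]]
force: [-1.6, -0.3, -0.7]
gripper_width: 0.06
```

Run:
```python
from h import *
s=get_state();print(s["time_s"],s["tcp_pos"],s["force"].round(1))
i=camera_info("wrist");p,d=capture("wrist");cv2.imwrite("pics/wrist25.png",p[:,:,::-1]);np.savez("pics/w25.npz",P=wcloud(i,d),T=i["T"],mtx=i["mtx"])
a=cv2.convertScaleAbs(p[190:370,210:370,::-1],alpha=1.8,beta=10);cv2.imwrite("pics/w25c.png",cv2.resize(a,None,fx=3.3,fy=3.3,interpolation=cv2.INTER_CUBIC))
```

```text
25.95 [ 0.58473318 -0.02887278  0.16712469] [-1.6 -0.3 -0.7]
```

View pics/w25c.png

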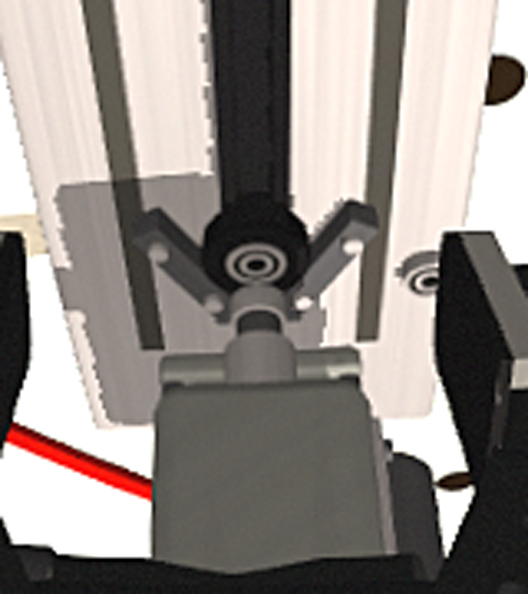

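Run:
```python
from h import *
P=np.load("pics/w25.npz")["P"]
f=lambda x,y:(int(round(210+x/3.3)),int(round(190+y/3.3)))
for n,cs in [("bearing",[(235,262),(272,262),(255,245),(245,252),(265,252)]),("eye rim",[(212,250),(298,250),(230,225),(280,225),(255,215)]),("jaw top",[(185,270),(325,265)]),("table",[(60,100),(340,330)])]:
    print(n,[P[f(*c)[1],f(*c)[0]].round(4).tolist() for c in cs])
i={k:np.load("pics/w25.npz")[k] for k in ["T","mtx"]}
print("bearing centre ray z=.044:",press(wray(i,(210+255/3.3,190+263/3.3),.044)))
g=lambda x,y:(210+x/3.3,190+y/3.3)
print("jaw tips",[press(wray(i,g(*c),.042)).round(1)[0] for c in [(145,212),(370,207)]])
```

```text
bearing [[0.5676, -0.1935, 0.0431], [0.5806, -0.1954, 0.043], [0.5756, -0.1855, 0.0429], [0.5717, -0.1881, 0.0434], [0.5788, -0.189, 0.0434]]
eye rim [[0.56, -0.1866, 0.0434], [0.5905, -0.1901, 0.0439], [0.5683, -0.1771, 0.04], [0.5857, -0.1785, 0.0408], [0.5769, -0.1728, 0.0401]]
jaw top [[0.5486, -0.1996, 0.0408], [0.5996, -0.201, 0.0421]]
table [[0.5174, -0.1216, 0.0283], [0.6046, -0.2612, 0.0294]]
bearing centre ray z=.044: [[-0.74949748 -3.08784308]]
jaw tips [array([-27.9, -40.6]), array([-26.1,  37.5])]
```

The bearing top measures 43.1 mm against 43.5 mm for the eye rim, so it is flush. Its centre is within about 1 mm of the nest. Nothing is being touched, so I'm handing in.

```bash
python3 -c "
from workcell import *
print(close_job())"
```

```text
the job is handed in; nothing more can be done
None
```

I gripped the bracket by its arm, turned it about 11.5° into line and slid it home in the V jaws. I then swung the lever to its stop, held it there about 1.5 s, eased it back up in the grip and let go. The job was handed in at about 26 s of the 64 s allowed; the hand-in reports no verdict.

**Last checks:**
- **Bearing:** its top measures 43.1 mm above the bench against 43.5 mm for the eye rim, so it is flush.
- **Eye position:** the centre is about 1 mm from the nest along x. Across, it reads −3.1 mm, but the wrist camera shows the whole press shifted by about −3 mm against the fixed cameras. I took it as centred.
- **Bracket home:** the flange's outer face measured at press x −150.4 mm. The final push met 10 N along the press axis and almost no side force, so the eye was against both jaws.
- **Lever at stop:** the slope was 17.6° below level with 31 N still on it, matching the 18° stop.
- **Lever at rest:** before release the grip's surface height matched the first measurement within about 1 mm. After release the lever looks up in the pictures.
- **Bystanders:** in the final pictures nothing appears to have moved. I checked this by eye only and did not measure it.

**What disagreed:**
- **Fingertips:** their real ends sit about 28–30 mm short of the reported TCP. My first two attempts to close passed above the bracket's arm; I corrected for this from the depth images.
- **Lever near the stops:** the angle worked out from the TCP was about 0.07 rad too high at both ends, most likely from the grip slipping on the bar. I relied on forces and the grip's measured surface instead.

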